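Index the finial on a mason's turntable

TASK

Bring the finial round to its next face. First take the mallet off the turntable and stand it upright on its head in the tool tray; next swing the brake lever right over to release the brake; then push the turntable round by its rim pegs until the engraved line faces the pointer squarely, and finally swing the brake lever fully back to lock it there. The finial must stay standing in the middle of the turntable, and the rasp and straightedge must be left alone.

Things in the scene. Friction and masses are not known exactly. Their poses are not given: they have to be found in the camera images.
- mallet: Round beech carving mallet, 198 mm tall, 0.45 kg, standing head-down on the turntable near the rim, on the robot's side. Origin: centre of its flat underside; z points up the handle. Head: 68 mm across at the bottom, 78 mm at 75 mm up, ends at 102 mm. Handle: 27 mm across from 102 to 180 mm up, then a 32 mm end bulb to 198 mm.
- tray: Open aluminium tool tray to the left of the turntable, fixed to the table, 180 (x) by 160 (y) by 35 mm high, walls and floor 5 mm. Origin: centre of its underside; the inner floor is 5 mm above it. Empty at the start.
- base: Fixed grey base of the turntable. Origin: on the turning axis at table level, x axis towards the pointer. Carries on its far left a small geared crank (for height, pinned, not used; its handle sticks out to 230 mm from the axis, 82 mm high), on its +x side the pointer bracket (to 230 mm from the axis, 104 mm high) and on its right the brake lever.
- finial: Half-carved white marble finial, 130 mm tall, 72 mm across at its foot, 0.9 kg, standing loose in the middle of the turntable. Origin: centre of its underside.
- axis (a point): Point on the turning axis in the turntable's upper face, 85 mm above the table. The turntable is a steel disc 330 mm across and 30 mm thick. Six upright pegs, 18 mm across and 50 mm tall, stand on it 150 mm from the axis, at 30, 90, 150, 210, 270 and 330 degrees from the engraved line.
- mark (a point): Outer end of the single engraved, chalk-filled straight line on the turntable's upper face (line 62 mm long, 8 mm wide, radial, at the rim, midway between two pegs). The point is 160 mm from the axis and turns with the disc.
- pointer (a point): Tip of the fixed tapered steel pointer just outside the rim, 170 mm from the axis, 5 mm above the disc's upper face; it points at the axis. Its x axis runs from the turning axis outwards.
- turntable (a joint): Angle of the disc, rad, counter-clockwise from above; 0 when the line faces the pointer. It turns freely without end stops, with some bearing friction (about 5 N at a peg with the brake off), so it stops when no longer pushed. Starts 0.7 to 2.2 rad away, brake locked.
- brake (a joint): Angle of the brake lever, rad, counter-clockwise from above: 0 fully locked (the starting side, the lever nearer the robot), 1.05 fully released (knob swung away from the robot). The lever stays where it is left; moving it takes about 7 N at the knob. From 0 to about 0.15 its cam presses on the rim of the disc and holds it against pushes of up to about 15 N at a peg.
- brake_knob (a point): Upright black knob at the lever's end: centre of its top, 135 mm above the table. The knob stem is 20 mm across from 61 to 116 mm above the table, the head above it 26 mm. It is 70 mm from the lever's pivot and swings level about it.
- brake_pivot (a point): Vertical pivot of the brake lever, 194 mm from the turning axis, 74 mm above the table.
- rasp: Half-round steel rasp with wooden handle, 190 mm long, lying on the table on the far left or far right; leave alone. Origin: on its underside, near the middle.
- straightedge: Boxwood straightedge, 190 by 34 by 10 mm, lying on the table on the far left or far right; leave alone. Origin: centre of its underside.
Things that resemble listed ones, but are neither listed nor needed, are in the scene too. Of the things shaped like the mallet, the beech one is meant.

How it is judged:
On the way, in this order (a step that is already met when the one before it is completed fails the run):
1. the mallet stands upright in the tool tray, let go (x of mallet in the frame of tray between -0.075 and 0.075 m and y of mallet in the frame of tray between -0.065 and 0.065 m and z of mallet in the frame of tray below 0.012 m and angle between mallet's own z axis and vertical below 0.15 rad and linear speed of mallet below 0.02 m/s and contact force between mallet and the fingers below 0.1 N), for 0.2 s.
2. the brake lever is swung over to released (value of joint brake above 0.8 rad), for 0.2 s.
3. with the brake released, the engraved line faces the pointer and the turntable is still (y of mark in the frame of pointer between -0.007 and 0.007 m and horizontal distance between mark and pointer below 0.03 m and velocity of joint turntable between -0.03 and 0.03 rad/s and value of joint brake above 0.6 rad), for 0.3 s.
4. the brake lever is swung back to locked (value of joint brake below 0.15 rad), for 0.2 s.
At the end, for the whole second after the job is handed in: The mallet stands upright (within 0.15 rad) and still on the tray's floor; the engraved line's outer end is within 7 mm sideways of the pointer's centre line; the turntable is still; the brake lever is within 0.15 rad of fully locked; the finial stands upright within 25 mm of the turntable's axis (x of mallet in the frame of tray between -0.075 and 0.075 m and y of mallet in the frame of tray between -0.065 and 0.065 m and z of mallet in the frame of tray below 0.012 m and angle between mallet's own z axis and vertical below 0.15 rad and linear speed of mallet below 0.02 m/s and y of mark in the frame of pointer between -0.007 and 0.007 m and horizontal distance between mark and pointer below 0.03 m and velocity of joint turntable between -0.03 and 0.03 rad/s and value of joint brake below 0.15 rad and angle between finial's own z axis and vertical below 0.1 rad and horizontal distance between finial and axis below 0.025 m); the robot touches nothing.
It fails at once if the finial is tipped or shoved off the middle (angle between finial's own z axis and vertical above 0.3 rad or horizontal distance between finial and axis above 0.03 m).
It fails at once if the mallet is knocked over (angle between mallet's own z axis and vertical above 0.9 rad).
It fails at once if the rasp or the straightedge is moved (distance of any of rasp, straightedge from where it was at the start of the episode above 0.03 m).
It also fails if it takes over 67 s, if anything falls off the work surface, if the arm or the gripper's body presses on something with over 40 N, if the wrist force passes 120 N, or if a joint passes its speed limit or range.

ROBOT

A 6-joint arm with a two-finger parallel gripper is mounted at the origin on the work surface. World frame = base frame: x ahead of the robot, y to its left, z up, the work surface at z = 0. Lengths are in m, angles in rad, forces in N, time in s.
With the tool pointing down it reaches from about 0.35 to 0.85 m from the base axis. Payload 8.1 kg.
Tool frame: the origin (TCP) lies at the very end of the fingers, on their centre line; the grasp point (between the pads) lies 19 mm behind it (robot.pinch_z is the distance from the TCP to the grasp point, in m); x points along the fingers, z is the direction in which the jaws open and shut, and the axes are right-handed (so a half turn about x gives the same grasp; the last joint's range is limited). The gripper opens to 93 mm and grips with 3 to 60 N. Pads are 15 mm wide; open, the fingers measure 128 mm over their backs; the gripper's body (75 mm by 188 mm) begins 65 mm behind the grasp point.
Start: joints at [-1.338, 0.13, 1.488, -0, 1.523, -0.085], TCP at [0.188, -0.57, 0.185] pointing down, gripper open.
Joint ranges: [-2.96, 2.96], [-0.89, 2.26], [0.02, 2.5], [-1.34, 4.48], [0, 2.73], [-2.66, 2.66]. Speed limits (rad/s): [2.39, 2.39, 2.79, 3.14, 3.14, 3.14].

INTERFACE

Orientations are given as a rotation vector (axis times angle).
In Python, from plant import robot, optics, ticket gives the robot as it stands.
- The arm moves only by the tool jog_arm, never from a script. Its argument "targets" is a list of rows, each a list of 7 numbers: the shift along the tool's x, y, z in cm, then the turn, a rotation vector about the tool's x, y, z in degrees, then the closure, from 0 (fully open) to 1 (shut). In form: [[dx, dy, dz, ax, ay, az, grip], ...]. A call has 1 to 5 rows; each row is the pose to reach, as a shift and turn from the pose measured when the call began, along the tool's axes at that moment; what a row does not reach only later rows make up. A row lasts 1/8 s, in which the tool goes at most 62.5 mm and 10.7 degrees, less where a joint would pass 70% of its speed; a pose out of reach is approached as far as the arm can. A call with a gripper value outside its range is refused whole. The fingers move at their own pace and stop on an object; "squeeze" is the grip in N (left out, the last holds). Time passes only in rows, so rows that repeat a pose let the fingers close. It gives the time, the measured TCP pose, the force and the opening at its end, in the units of the state.
- robot.read_state(): the state, without advancing time (a new reading comes with each control period).
- optics.read_camera(name): name is "side" or "top"; returns a dict with "frame" (420x560x3 uint8, red, green, blue), "vertical_fov" (degrees; the focal length in pixels is half the picture's height over the tangent of half this angle, whatever the lens; pixels are square), "cx", "cy" (the principal point, pixels), "k1" (the pictures are not rectified: a ray, as slopes to the right and down, at radius r is drawn at 1 + k1 r^2 times it, then the intrinsics apply), "R" (3x3) and "t" (3): a world point X has camera coordinates R X + t. Camera axes: x right, y down, z forward; pixel columns grow to the right and rows downward; lengths in m; the calibration is good to about 2 mm. A picture is of the moment at which its call begins. There is no depth.
- ticket.close_job(): hands the job in, once; it reports no verdict.
The state is a dict: "t": time; "q": joint angles; "dq": joint speeds; "joint_torque": joint torques, N m; "tool_pos": TCP position; "orientation": TCP orientation; "force": force on the tool from outside, world axes, zero at the start; "wrist_torque": the same for the moment, N m; "opening": finger opening in m.
Only numpy, scipy, OpenCV 4.12 (cv2) and the standard library are available. Lean on these libraries where they do the work, as an engineer would, in place of code of your own. Each camera call takes 0.05 s, during which the arm holds its last target.

## Working session

There is one attempt and no reset: what is moved stays moved. The work goes in short steps, Python scripts to look and compute and a tool call to move; the robot and the scene stay as the last step left them, time stands still between calls to the robot, and variables do not carry over. Pictures are saved under pics/ and viewed, and the job is handed in when it is done.

Besides the shell and the picture viewer there is one more tool, called after "Emit:" as name(argument=value, ...), one argument or row to a line, values as JSON. jog_arm: Moves the arm, as the interface text tells. Its arguments: {"type":"object","properties":{"targets":{"type":"array"},"squeeze":{"type":"number"}},"required":["targets"]}

```bash
ls; mkdir -p pics
python3 - <<'E'
from plant import robot, optics, ticket
import cv2
s=robot.read_state();print(s)
for n in ("side","top"):
    c=optics.read_camera(n);cv2.imwrite(f"pics/{n}0.png",c["frame"][:,:,::-1])
    print({k:v for k,v in c.items() if k!="frame"})
E
```

```text
pics
{'t': 0.0, 'q': array([-1.33838484e+00,  1.31168340e-01,  1.48925786e+00,  5.56099813e-06,
        1.52299708e+00, -8.53809904e-02]), 'dq': array([ 0.00086205, -0.00038589,  0.00035554,  0.00034892, -0.00103261,
       -0.00031934]), 'joint_torque': array([-2.31836413e-03, -5.59851766e+01, -4.91755664e+01,  7.66095263e-02,
        3.57118074e-02, -1.51521290e-04]), 'tool_pos': array([ 0.18737214, -0.56933558,  0.18349498]), 'orientation': array([ 0.97317696,  1.34436404, -0.97118707]), 'force': array([-0.44037815,  1.05140167,  0.49961595]), 'wrist_torque': array([-0.05070569,  0.00994716,  0.00519716]), 'opening': 0.09335476867112645}
{'vertical_fov': 57.9217326619225, 'cx': 277.55689618549343, 'cy': 213.43065775211304, 'k1': -0.07059512381530933, 'R': array([[ 0.99253183, -0.12127451, -0.01315558],
       [-0.07883726, -0.55541727, -0.82782628],
       [ 0.09308738,  0.82268107, -0.56083027]]), 't': array([-0.52119542,  0.1199083 ,  0.93171512])}
{'vertical_fov': 53.587778052191545, 'cx': 287.2443921720954, 'cy': 208.35053229566816, 'k1': -0.07796686855090591, 'R': array([[ 0.00853872, -0.9998931 , -0.01186947],
       [-0.98082331, -0.00606339, -0.19480469],
       [ 0.1947119 ,  0.01330523, -0.98077023]]), 't': array([0.02066527, 0.53038374, 1.03503922])}
```

View pics/top0.png

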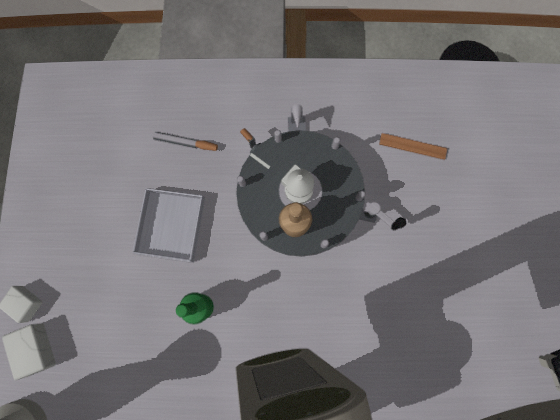

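View pics/side0.png

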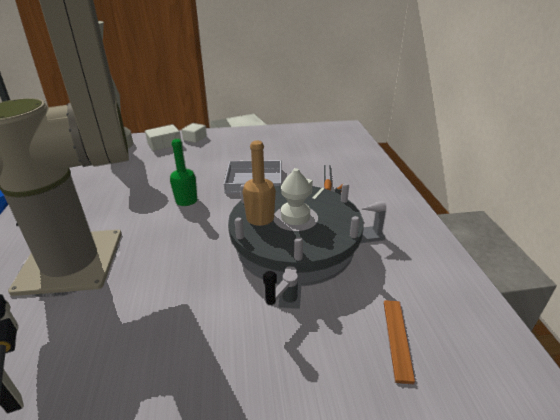

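The top picture (up = +x, left = +y) shows the turntable at (300,192) and the finial at (300,185). The pointer is at (297,115), the chalk line at about (260,160), the brake knob at (398,224) and the tray at (170,225).
Mallet-like things are the brown one on the disc near the rim at (295,218) and the green one on the table at (195,308). The brown one is the beech mallet. I'll check it in a crop.

```bash
cat > h.py <<'E'
import numpy as np, cv2
from plant import robot, optics, ticket
from scipy.spatial.transform import Rotation as Ro
def K(c):
    h=c["frame"].shape[0]; f=h/2/np.tan(np.radians(c["vertical_fov"]/2))
    return np.array([[f,0,c["cx"]],[0,f,c["cy"]],[0,0,1]]),np.array([c["k1"],0,0,0,0])
def proj(c,P):
    k,d=K(c); P=np.atleast_2d(np.array(P,float))
    return cv2.projectPoints(P,cv2.Rodrigues(c["R"])[0],c["t"],k,d)[0][:,0]
def back(c,uv,z):
    k,d=K(c); n=cv2.undistortPoints(np.array(uv,float).reshape(-1,1,2),k,d)[:,0]
    n=np.c_[n,np.ones(len(n))]; C=-c["R"].T@c["t"]; D=n@c["R"]
    return C+D*((z-C[2])/D[:,2])[:,None]
def tri(cs,uvs):
    A=[];b=[]
    for c,uv in zip(cs,uvs):
        C=-c["R"].T@c["t"]; k,d=K(c); n=cv2.undistortPoints(np.array(uv,float).reshape(-1,1,2),k,d)[0,0]
        D=c["R"].T@np.r_[n,1]; D/=np.linalg.norm(D); M=np.eye(3)-np.outer(D,D);A.append(M);b.append(M@C)
    return np.linalg.lstsq(np.vstack(A),np.hstack(b),rcond=None)[0]
def crop(fr,x0,y0,w,h,s,name,pts=[]):
    im=cv2.resize(fr[y0:y0+h,x0:x0+w,::-1],None,fx=s,fy=s,interpolation=cv2.INTER_CUBIC)
    for p in pts: cv2.circle(im,(int((p[0]-x0+.5)*s),int((p[1]-y0+.5)*s)),3,(0,0,255),1)
    cv2.imwrite("pics/"+name,im)
def st():
    s=robot.read_state(); R=Ro.from_rotvec(s["orientation"]).as_matrix(); return s,R
E
python3 - <<'E'
from h import *
c=optics.read_camera("top");s=optics.read_camera("side")
crop(c["frame"],225,90,190,150,4,"t1.png"); crop(s["frame"],215,130,190,190,3,"s1.png"); crop(c["frame"],125,180,90,90,5,"tray.png")
E
```

```text
(no output)
```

View pics/t1.png

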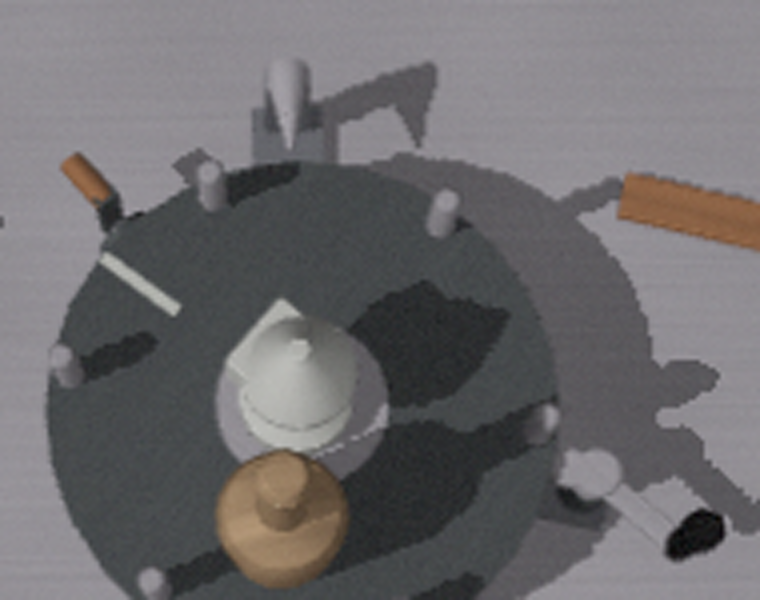

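View pics/s1.png

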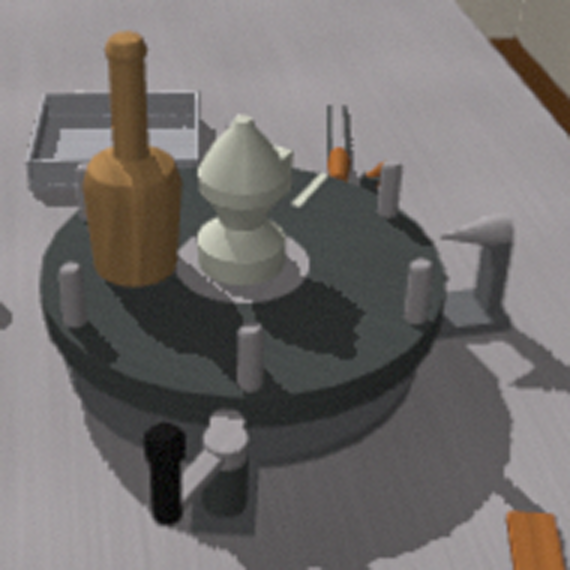

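View pics/tray.png

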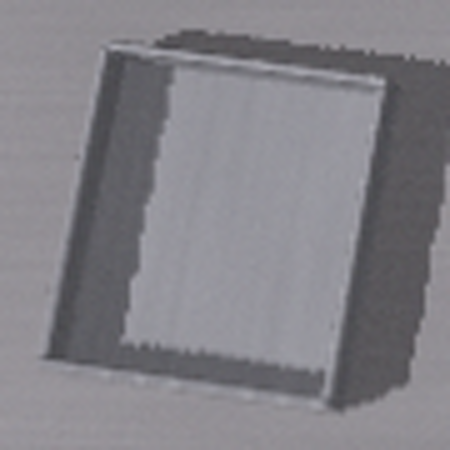

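```bash
cat > m.py <<'E'
from h import *
from scipy.optimize import least_squares
c=optics.read_camera("top");s=optics.read_camera("side")
T=lambda u:(np.array(u,float)+.5)/4-.5+[225,90]
S=lambda u:(np.array(u,float)+.5)/3-.5+[215,130]
tp=T([(211,166),(449,198),(547,408),(152,573),(62,350)]); sp=S([(69,269),(250,330),(420,265),(392,168)])
def pegs(p): a=p[2]+np.radians([30,90,150,210,270,330]); return np.c_[p[0]+.15*np.cos(a),p[1]+.15*np.sin(a),np.full(6,.135)]
def res(p,cam,full=0):
    P=pegs(p);r=[]
    for C,o in((c,tp),(s,sp)):
        if cam and C is not cam: continue
        q=proj(C,P)
        for u in o: d=q-u; r+=list(d[np.argmin((d**2).sum(1))])
    return r
for cam in (None,c,s):
    f=least_squares(res,[.5,0,.92],args=(cam,)); print("axis,theta",f.x, np.round(f.fun,1))
ax=least_squares(res,[.5,0,.92],args=(None,)).x
l=back(c,T([(104,258),(178,311)]),.085); print("line",l, np.linalg.norm(l[:,:2]-ax[:2],axis=1), [np.arctan2(*(q[:2]-ax[:2])[::-1]) for q in l])
p=back(c,T([(290,148)]),.09)[0]; print("ptr",p,np.linalg.norm(p[:2]-ax[:2]),np.arctan2(p[1]-ax[1],p[0]-ax[0]))
print("ptr tri",tri([c,s],[T((290,148)),S((443,238))]))
print("mallet top",back(c,T([(282,472)]),.283),tri([c,s],[T((282,472)),S((125,44))]))
print("knob top",back(c,T([(703,526)]),.135),tri([c,s],[T((703,526)),S((165,434))]))
print("pivot",tri([c,s],[T((596,470)),S((226,425))]))
print("finial top",back(c,T([(300,348)]),.215),tri([c,s],[T((300,348)),S((243,121))]))
t=np.array([(108,45),(385,80),(335,405),(47,356)])/5+[125,180]-.4
t=back(c,t,.035);print("tray",t,t.mean(0)); g=back(s,[(250,350)],0)
E
python3 m.py
```

```text
axis,theta [ 0.57059187 -0.00895928  0.91816821] [ 0.5  0.9  0.4  0.4  0.5  2.  -0.2  1.  -0.   0.5  1.1 -0.9  0.7 -0.7
  1.3 -0.4  1.  -1.7]
axis,theta [ 0.57319119 -0.00853339  0.92470511] [-0.   0.1 -0.1 -0.8  0.4  0.6 -0.   0.1 -0.2 -0.1]
axis,theta [ 0.56750746 -0.0118099   0.92151098] [-0.1  0.  -0.3  0.2  0.5  0.4  0.  -1.1]
line [[0.66741948 0.12094477 0.085     ]
 [0.63158393 0.07196703 0.085     ]] [0.16202052 0.10133656] [np.float64(0.9302599037208237), np.float64(0.9249478925785415)]
ptr [ 7.42218785e-01 -7.50353663e-05  9.00000000e-02] 0.17185671058100221 0.05171869126250741
ptr tri [ 7.42080383e-01 -1.64774670e-06  8.80041309e-02]
mallet top [[0.48602916 0.00530652 0.283     ]] [0.4848873  0.0052117  0.27784279]
knob top [[ 0.48417354 -0.24874993  0.135     ]] [ 0.48321864 -0.24974328  0.13135386]
pivot [ 0.52828396 -0.19550546  0.0829943 ]
finial top [[ 0.57086884 -0.00487248  0.215     ]] [ 0.57000527 -0.00486653  0.2134531 ]
tray [[0.5860326  0.40884093 0.035     ]
 [0.56718456 0.25545144 0.035     ]
 [0.39289462 0.27358684 0.035     ]
 [0.4166223  0.4293667  0.035     ]] [0.49068352 0.34181148 0.035     ]
```

Both views agree to within about 3 mm:

| Thing | Measured position |
|---|---|
| Axis | (0.571, -0.009) |
| Line angle | 0.925 rad |
| Pointer angle | about 0.05 rad, radius 171 mm |
| Mallet | (0.4855, 0.005) |
| Knob | (0.484, -0.249), 69 mm from the pivot |
| Tray centre | (0.49, 0.342) |

The crop confirms the beech mallet on the disc. Next I'll plan the reach.

```bash
cat >> h.py <<'E'
def plan(pos,yaw=None,tilt=None):
    """world TCP target; yaw = direction of tool z (deg) with tool down"""
    s,R=st(); p=s["tool_pos"]
    if yaw is None: Rt=R
    else:
        a=np.radians(yaw); z=np.array([np.cos(a),np.sin(a),0]); x=np.array([0,0,-1.]); Rt=np.c_[x,np.cross(z,x),z]
    d=R.T@(np.array(pos)-p)*100; w=Ro.from_matrix(R.T@Rt).as_rotvec(degrees=True)
    print("delta cm",np.round(d,2),"deg",np.round(w,2))
E
python3 - <<'E'
from h import *
s,R=st();print(R.round(3),s["t"],s["q"].round(2))
for y in (90,-90): plan([.4855,.005,.36],y)
E
```

```text
[[-0.     0.95   0.313]
 [ 0.001  0.313 -0.95 ]
 [-1.     0.    -0.001]] 0.3 [-1.34  0.13  1.49 -0.    1.52 -0.09]
delta cm [-17.55  46.27 -45.29] deg [-1.6179e+02 -0.0000e+00 -5.0000e-02]
delta cm [-17.55  46.27 -45.29] deg [18.21 -0.03  0.  ]
```

Emit:
jog_arm(
  targets=[
    [-6,0,0,0,0,0,0],
    [-12,3,-3,2,0,0,0],
    [-17.5,8,-8,4,0,0,0],
    [-17.5,12,-12,6,0,0,0],
    [-17.5,16,-16,8,0,0,0],
  ],
)

```text
t: 0.92
tool_pos: [0.2813, -0.3844, 0.3594]
orientation: [1.078, 1.285, -1.078]
force: [1.9, 0.2, 0.3]
opening: 0.093
```

Run:
```python
from h import *
s,R=st();print(s["t"],s["tool_pos"],s["q"].round(2))
plan([.4855,.005,.36],-90)
```

```text
0.925 [ 0.28133068 -0.38439014  0.35935418] [-1.05 -0.21  1.5   0.    1.84  0.35]
delta cm [ -0.11  26.93 -34.76] deg [10.1   0.11 -0.08]
```

Emit:
jog_arm(
  targets=[
    [0,5,-6,2,0,0,0],
    [0,10,-12,4,0,0,0],
    [0,14,-18,6,0,0,0],
    [0,18,-24,8,0,0,0],
    [0,22.5,-29,10,0,0,0],
  ],
)

```text
t: 1.55
tool_pos: [0.4256, -0.1067, 0.3594]
orientation: [1.209, 1.206, -1.208]
force: [0.9, -1.2, 0.3]
opening: 0.0927
```

Run:
```python
from h import *
plan([.4855,.005,.36],-90)
```

```text
delta cm [ -0.07   5.99 -11.17] deg [ 0.01  0.14 -0.15]
```

Emit:
jog_arm(
  targets=[
    [0,3,-5.6,0,0,0,0],
    [0,6,-11.1,0,0,0,0],
    [0,6,-11.1,0,0,0,0],
    [0,6,-11.1,0,0,0,0],
  ],
)

```text
t: 2.05
tool_pos: [0.4855, 0.0043, 0.3592]
orientation: [1.207, 1.206, -1.208]
force: [-0.2, -0.5, -0.2]
opening: 0.093
```

Run:
```python
from h import *
plan([.4855,.005,.216],-90)
c=optics.read_camera("side");s=st()[0];p=s["tool_pos"]
crop(c["frame"],190,60,200,200,3,"s2.png",proj(c,[p,p-[0,0,.14]]))
```

```text
delta cm [14.32 -0.03 -0.11] deg [ 0.08  0.16 -0.12]
```

View pics/s2.png

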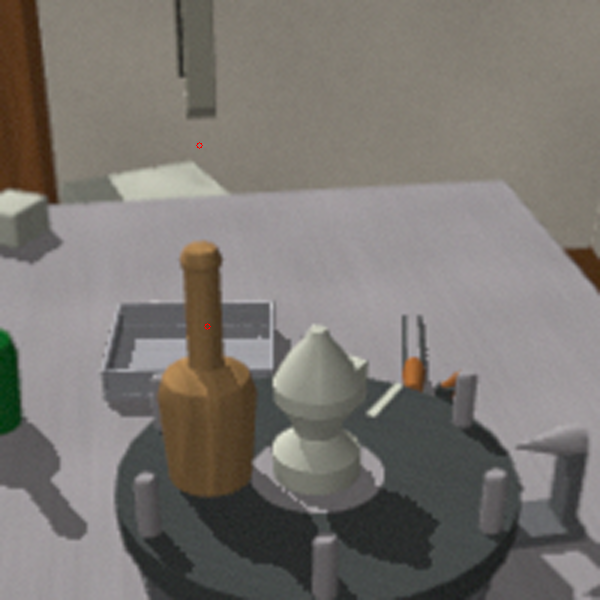

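The fingers hang at crop (200,115), straight over the handle. The projected grasp point (207,326) lies mid-handle. Descending and closing.

Emit:
jog_arm(
  targets=[
    [5,0,0,0,0,0,0],
    [10,0,0,0,0,0,0],
    [14.3,0,-0.1,0,0,0,0],
    [14.3,0,-0.1,0,0,0,0],
    [14.3,0,-0.1,0,0,0,0.3],
  ],
)

```text
t: 2.72
tool_pos: [0.4864, 0.0031, 0.2187]
orientation: [1.21, 1.202, -1.208]
force: [-0.5, 0.1, 0.4]
opening: 0.0871
```

Emit:
jog_arm(
  targets=[
    [0,0,0,0,0,0,0.6],
    [0,0,0,0,0,0,0.8],
    [0,0,0,0,0,0,1],
    [0,0,0,0,0,0,1],
    [0,0,0,0,0,0,1],
  ],
  squeeze=25,
)

```text
t: 3.35
tool_pos: [0.4864, 0.0031, 0.2186]
orientation: [1.21, 1.203, -1.208]
force: [0.2, -0.3, 0.4]
opening: 0.0379
```

Emit:
jog_arm(
  targets=[
    [0,0,0,0,0,0,1],
    [0,0,0,0,0,0,1],
    [0,0,0,0,0,0,1],
    [0,0,0,0,0,0,1],
  ],
)

```text
t: 3.85
tool_pos: [0.4863, 0.0032, 0.2186]
orientation: [1.21, 1.203, -1.208]
force: [-0.6, 1.5, -1.0]
opening: 0.0292
```

Run:
```python
from h import *
plan(st()[0]["tool_pos"]+[0,0,.085],-90)
c=optics.read_camera("side");crop(c["frame"],190,60,200,200,3,"s3.png")
```

```text
delta cm [-8.5   0.04  0.03] deg [-0.09  0.18 -0.27]
```

View pics/s3.png

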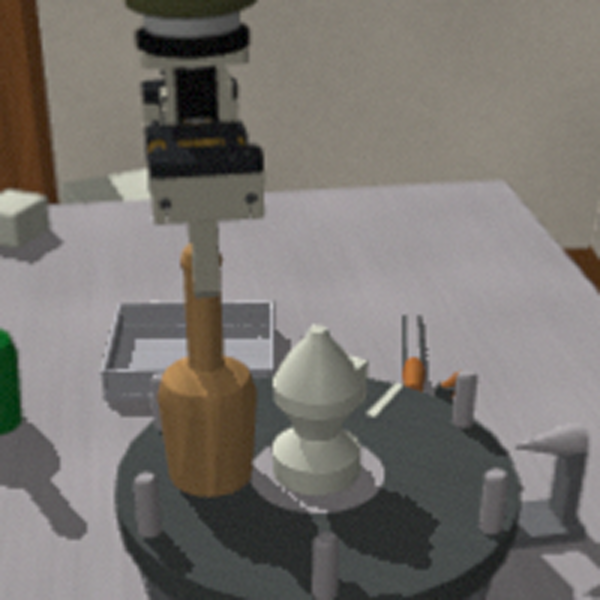

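The fingers are on the handle at crop (205,270), with an opening of 29 mm against a 27 mm handle. I'll settle the grip, then lift.

Emit:
jog_arm(
  targets=[
    [0,0,0,0,0,0,1],
    [0,0,0,0,0,0,1],
    [-1,0,0,0,0,0,1],
    [-2.5,0,0,0,0,0,1],
    [-4,0,0,0,0,0,1],
  ],
)

```text
t: 4.53
tool_pos: [0.4862, 0.0033, 0.2598]
orientation: [1.21, 1.202, -1.208]
force: [0.2, 0.7, -4.2]
opening: 0.0291
```

Emit:
jog_arm(
  targets=[
    [-2,0,0,0,0,0,1],
    [-4,0,0,0,0,0,1],
    [-5.5,0,0,0,0,0,1],
    [-5.5,0,0,0,0,0,1],
  ],
)

```text
t: 5.03
tool_pos: [0.4867, 0.0033, 0.3167]
orientation: [1.212, 1.2, -1.206]
force: [0.0, 0.1, -4.0]
opening: 0.0292
```

Run:
```python
from h import *
plan([.491,.342,.305],-90)
c=optics.read_camera("side");crop(c["frame"],190,0,200,200,3,"s4.png")
```

```text
delta cm [  1.05   0.36 -33.87] deg [-0.1   0.21 -0.46]
```

View pics/s4.png

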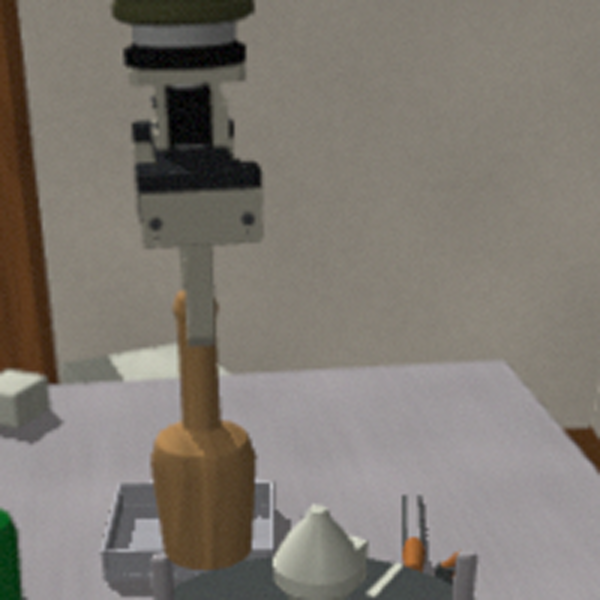

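The mallet hangs upright in the fingers, clear of the pegs, and the wrist reads 4 N. Moving over to the tray.

Emit:
jog_arm(
  targets=[
    [0,0,-3,0,0,0,1],
    [0,0.1,-8,0,0,0,1],
    [0,0.2,-13,0,0,0,1],
    [0,0.3,-18,0,0,0,1],
    [0,0.3,-22,0,0,0,1],
  ],
)

```text
t: 5.7
tool_pos: [0.4889, 0.2252, 0.3131]
orientation: [1.209, 1.203, -1.209]
force: [0.4, -0.8, -4.2]
opening: 0.0289
```

Emit:
jog_arm(
  targets=[
    [0,0,-4,0,0,0,1],
    [0,0,-8,0,0,0,1],
    [0,0.1,-11,0,0,0,1],
    [0,0.1,-12,0,0,0,1],
    [0,0.1,-12,0,0,0,1],
  ],
)

```text
t: 6.32
tool_pos: [0.4896, 0.3451, 0.3115]
orientation: [1.207, 1.203, -1.21]
force: [0.5, -1.2, -5.4]
opening: 0.0288
```

Run:
```python
from h import *
plan([.491,.342,.146],-90)
c=optics.read_camera("side");crop(c["frame"],150,0,200,200,3,"s5.png")
c=optics.read_camera("top");crop(c["frame"],80,120,200,150,4,"t5.png")
```

```text
delta cm [16.55  0.1   0.22] deg [-0.    0.3  -0.15]
```

View pics/s5.png

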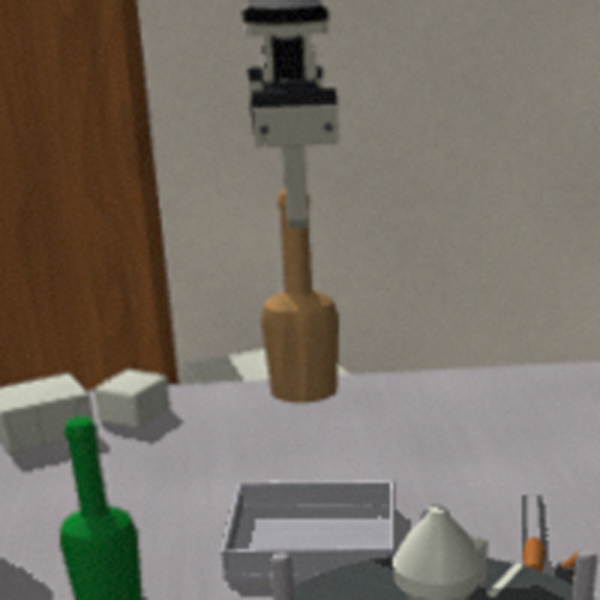

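View pics/t5.png

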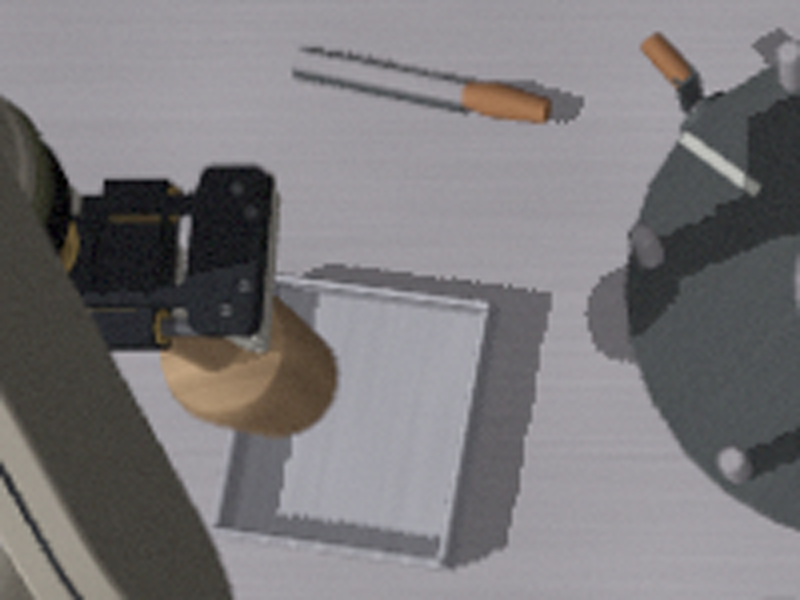

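The mallet is upright above the tray and the tray is clear. Lowering.

Emit:
jog_arm(
  targets=[
    [4,0,0,0,0,0,1],
    [8,0,0.1,0,0,0,1],
    [12,0.1,0.2,0,0,0,1],
    [15,0.1,0.2,0,0,0,1],
    [16,0.1,0.2,0,0,0,1],
  ],
)

```text
t: 7.05
tool_pos: [0.4906, 0.3395, 0.15]
orientation: [1.206, 1.202, -1.214]
force: [0.5, -0.5, -3.2]
opening: 0.0292
```

Run:
```python
from h import *
plan([.491,.342,.139],-90)
c=optics.read_camera("side");crop(c["frame"],150,60,200,200,3,"s6.png")
```

```text
delta cm [ 1.1   0.04 -0.26] deg [-0.16  0.4  -0.03]
```

View pics/s6.png

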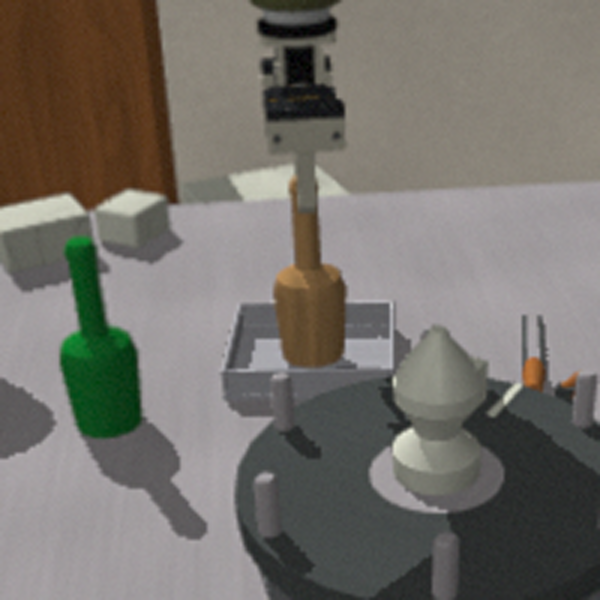

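The mallet is inside the tray, centred, at crop (310,350). I'll creep down the last centimetre.

Emit:
jog_arm(
  targets=[
    [0.5,0,0,0,0,0,1],
    [0.9,0,0,0,0,0,1],
    [1.1,0,0,0,0,0,1],
    [1.1,0,0,0,0,0,1],
  ],
)

```text
t: 7.6
tool_pos: [0.4909, 0.3399, 0.1393]
orientation: [1.207, 1.202, -1.213]
force: [-0.6, -0.2, -4.3]
opening: 0.0293
```

Emit:
jog_arm(
  targets=[
    [0.1,0,0,0,0,0,1],
    [0.2,0,0,0,0,0,1],
    [0.2,0,0,0,0,0,1],
  ],
)

```text
t: 7.98
tool_pos: [0.492, 0.3403, 0.1391]
orientation: [1.209, 1.201, -1.211]
force: [-0.5, -0.7, 6.6]
opening: 0.0292
```

It's touching the floor: the force flipped to +6.6 N and the height stopped changing. Releasing.

Emit:
jog_arm(
  targets=[
    [0,0,0,0,0,0,0.5],
    [0,0,0,0,0,0,0.2],
    [0,0,0,0,0,0,0],
    [0,0,0,0,0,0,0],
    [0,0,0,0,0,0,0],
  ],
)

```text
t: 8.6
tool_pos: [0.4919, 0.3403, 0.139]
orientation: [1.209, 1.201, -1.211]
force: [-0.1, -0.6, 0.5]
opening: 0.0745
```

Emit:
jog_arm(
  targets=[
    [0,0,0,0,0,0,0],
    [0,0,0,0,0,0,0],
  ],
)

```text
t: 8.85
tool_pos: [0.4919, 0.3403, 0.139]
orientation: [1.209, 1.201, -1.211]
force: [-0.2, 1.1, 0.3]
opening: 0.0917
```

Run:
```python
from h import *
plan([.491,.34,.30],-90)
c=optics.read_camera("side");crop(c["frame"],150,60,200,200,3,"s7.png")
```

```text
delta cm [-16.1   -0.03   0.11] deg [-0.15  0.31 -0.21]
```

View pics/s7.png

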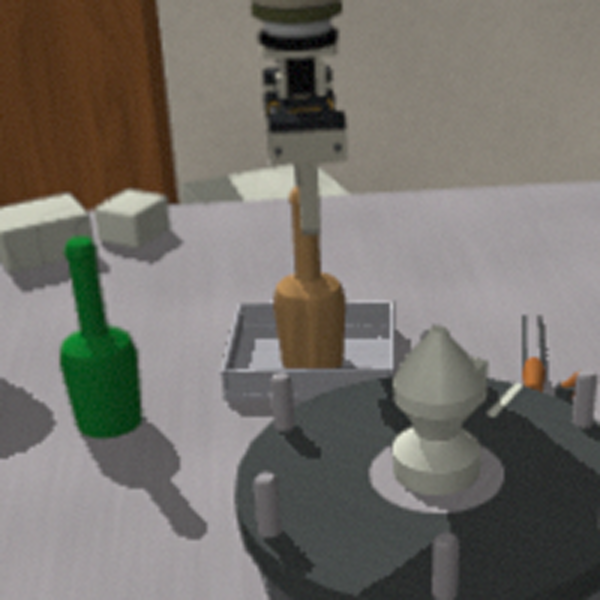

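The mallet stands in the tray, released. I'll retreat upward and head for the brake knob. The plan is to straddle it loosely with the jaws along world x and follow its arc.

Emit:
jog_arm(
  targets=[
    [-3,0,0,0,0,0,0],
    [-8,0,0,0,0,0,0],
    [-13,0,0,0,0,0,0],
    [-18,0,0,0,0,0,0],
    [-20,0,4,0,0,0,0],
  ],
)

```text
t: 9.52
tool_pos: [0.4916, 0.303, 0.3429]
orientation: [1.211, 1.202, -1.204]
force: [0.4, 0.1, 0.3]
opening: 0.0929
```

Run:
```python
from h import *
plan([.484,-.25,.30],0)
```

```text
delta cm [ 4.43 -0.82 55.29] deg [-89.98   0.47  -0.24]
```

Emit:
jog_arm(
  targets=[
    [0,0,6,-9,0,0,0.2],
    [0,0,12,-18,0,0,0.4],
    [0,0,18,-27,0,0,0.5],
    [0,0,24,-36,0,0,0.5],
    [0,0,30,-45,0,0,0.5],
  ],
)

```text
t: 10.15
tool_pos: [0.4915, 0.0028, 0.3439]
orientation: [0.613, 1.473, -0.611]
force: [0.5, -0.4, 0.5]
opening: 0.0484
```

Run:
```python
from h import *
plan([.484,-.25,.30],0)
```

```text
delta cm [  4.45 -18.45  17.28] deg [-44.92   0.53  -0.05]
```

Emit:
jog_arm(
  targets=[
    [0,-4,4,-9,0,0,0.6],
    [0,-8,8,-18,0,0,0.6],
    [0,-12,11,-27,0,0,0.6],
    [0,-16,15,-36,0,0,0.6],
    [0,-18.4,17.3,-45,0.5,0,0.6],
  ],
)

```text
t: 10.78
tool_pos: [0.4834, -0.2522, 0.3445]
orientation: [-0.003, 1.57, 0.004]
force: [0.3, -0.5, -0.7]
opening: 0.0373
```

Run:
```python
from h import *
c=optics.read_camera("top");d=optics.read_camera("side")
crop(c["frame"],225,90,190,150,4,"t8.png"); crop(d["frame"],120,130,230,190,3,"s8.png")
plan([.484,-.25,.16],0); plan([.484,-.25,.1],0)
```

```text
delta cm [18.36  0.26  0.08] deg [ 0.09 -0.04 -0.03]
delta cm [24.36  0.26  0.09] deg [ 0.09 -0.04 -0.03]
```

View pics/t8.png

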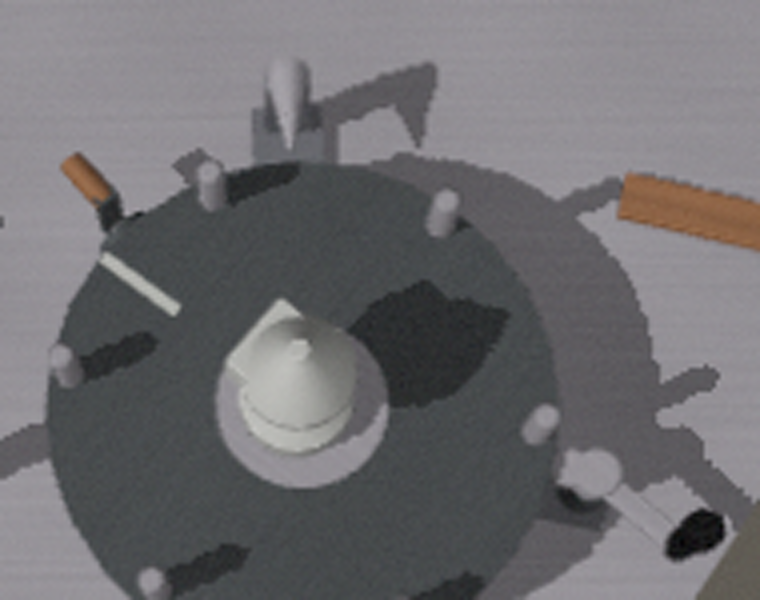

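View pics/s8.png

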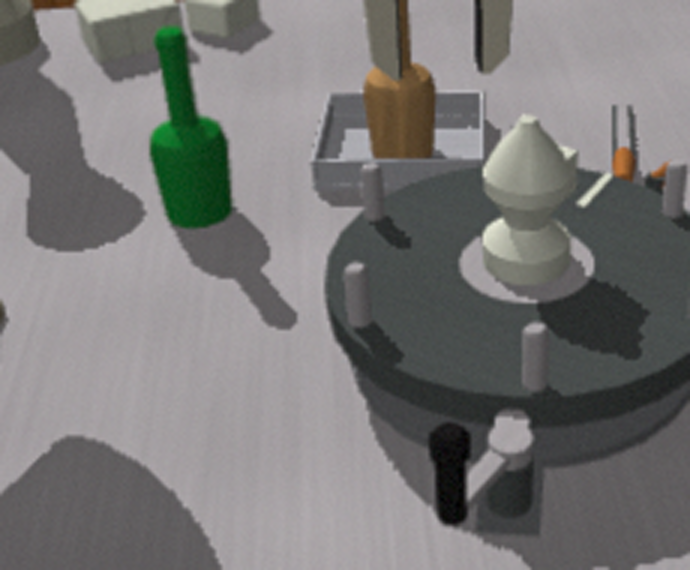

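The knob is still at top crop (705,525), the mallet is standing in the tray, and the finial hasn't moved. Descending around the knob.

Emit:
jog_arm(
  targets=[
    [6,0.1,0,0,0,0,0.5],
    [12,0.2,0,0,0,0,0.5],
    [16,0.3,0,0,0,0,0.5],
    [18,0.3,0,0,0,0,0.5],
    [18,0.3,0,0,0,0,0.5],
  ],
)

```text
t: 11.5
tool_pos: [0.4828, -0.2488, 0.163]
orientation: [0.0, 1.573, 0.002]
force: [0.1, -0.4, 0.7]
opening: 0.046
```

Run:
```python
from h import *
d=optics.read_camera("side")
crop(d["frame"],170,170,230,190,3,"s9.png")
plan([.484,-.25,.103],0)
```

```text
delta cm [ 6.18 -0.05  0.03] deg [ 0.07  0.01 -0.01]
```

View pics/s9.png

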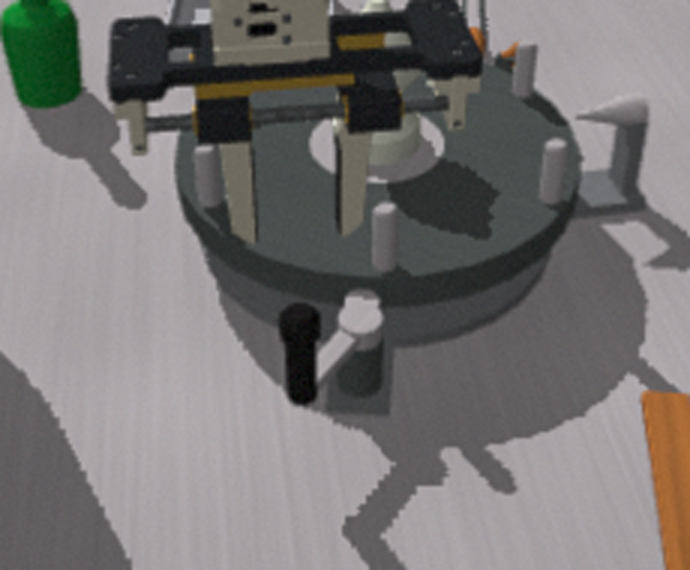

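The fingers bracket the knob sideways, at crop x 240 and 345 with the knob at 300. Going down 6 cm.

Emit:
jog_arm(
  targets=[
    [2,0,0,0,0,0,0.5],
    [4,0,0,0,0,0,0.5],
    [6,0,0,0,0,0,0.5],
    [6.1,0,0,0,0,0,0.6],
    [6.1,0,0,0,0,0,0.6],
  ],
)

```text
t: 12.18
tool_pos: [0.4837, -0.2495, 0.1037]
orientation: [-0.001, 1.571, 0.001]
force: [-0.2, -0.8, 0.6]
opening: 0.0374
```

Run:
```python
from h import *
d=optics.read_camera("side")
crop(d["frame"],170,170,230,190,3,"s10.png")
p=st()[0]["tool_pos"]
pv=np.array([.528,-.1955])
for a in (0,10,20,30,40,50,60):
    b=np.radians(230.6+a); k=pv+.07*np.array([np.cos(b),np.sin(b)]); print(a,(k-p[:2]).round(4)*100)
```

```text
0 [-0.05  0.02]
10 [ 0.96 -0.67]
20 [ 2.07 -1.18]
30 [ 3.25 -1.48]
40 [ 4.47 -1.57]
50 [ 5.68 -1.45]
60 [ 6.86 -1.13]
```

View pics/s10.png

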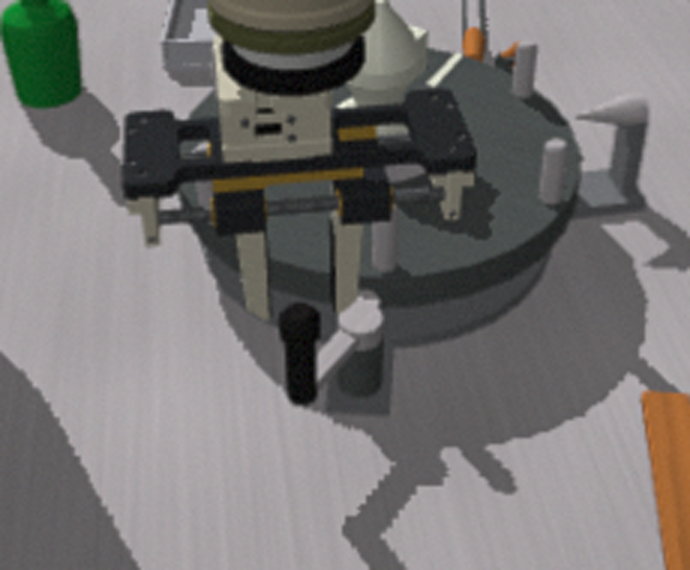

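Run:
```python
from h import *
d=optics.read_camera("side");c=optics.read_camera("top");p=st()[0]["tool_pos"]
q=proj(d,[p,[.484,-.249,.135],[.484,-.249,.061]]);print(q,(q-[170,170])*3, proj(c,[p]))
crop(d["frame"],240,240,80,80,8,"s11.png",q)
crop(c["frame"],340,160,110,100,7,"t11.png",proj(c,[p,[.484,-.249,.135]]))
```

```text
[[271.40389909 284.54783285]
 [270.81628233 272.3525938 ]
 [271.70720996 300.31774394]] [[304.21169727 343.64349854]
 [302.448847   307.05778141]
 [305.12162988 390.95323182]] [[397.72894854 223.09565529]]
```

View pics/s11.png

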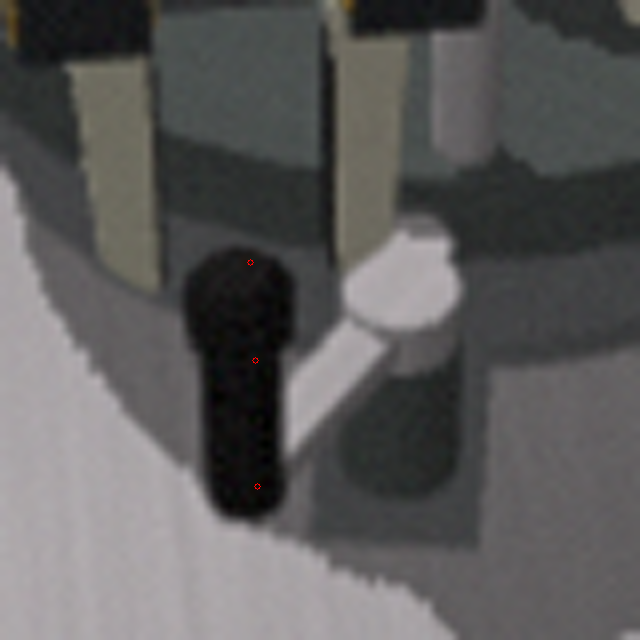

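View pics/t11.png

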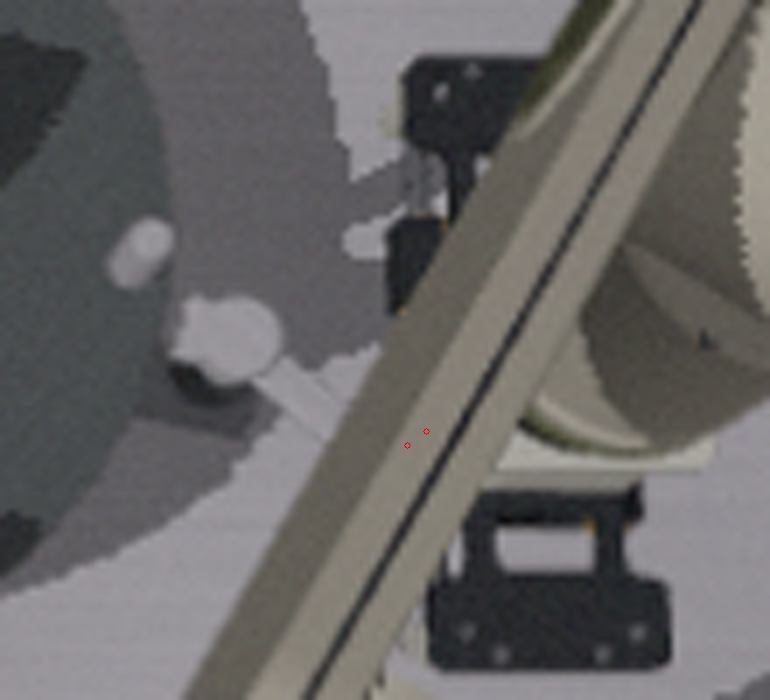

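Run:
```python
from h import *
d=optics.read_camera("side");c=optics.read_camera("top");print(st()[0]["tool_pos"])
crop(d["frame"],200,180,140,110,5,"s12.png")
crop(c["frame"],380,150,80,120,5,"t12.png")
```

```text
[ 0.48420138 -0.24984117  0.10457294]
```

View pics/s12.png

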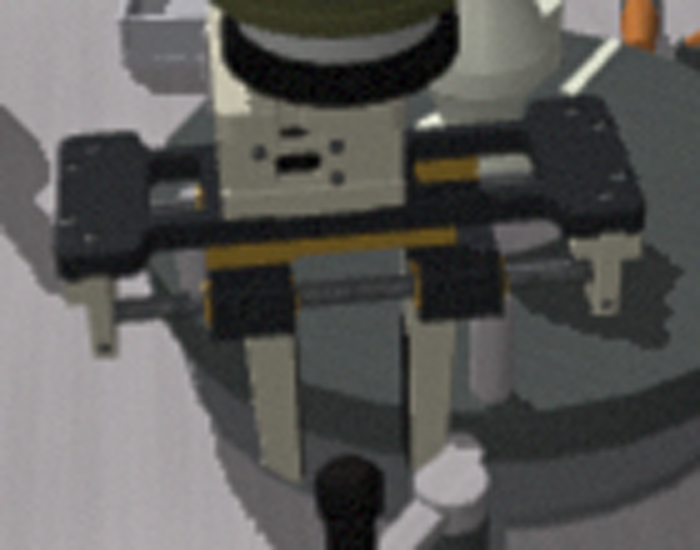

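View pics/t12.png

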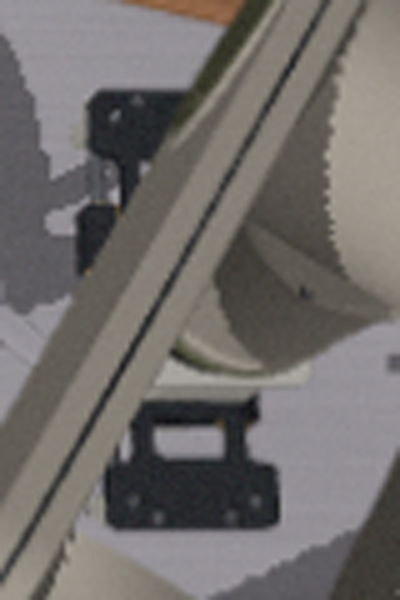

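Run:
```python
from h import *
d=optics.read_camera("side");c=optics.read_camera("top")
S=lambda u:np.array(u)/5-.4+[200,180]
T=lambda u:np.array(u)/5-.4+[380,150]
for t,s in(((90,95),(605,97)),((108,525),(62,138)),((278,525),(55,235)),((138,100),(605,120)),((135,503),(72,163)),((258,503),(72,210))):
    print(tri([c,d],[T(t),S(s)]))
```

```text
[ 0.57736204 -0.21422047  0.26372632]
[ 0.39137397 -0.213735    0.26406541]
[ 0.39117278 -0.28176638  0.27231677]
[ 0.57356918 -0.23379808  0.26720067]
[ 0.3976965  -0.22616769  0.26222192]
[ 0.39821391 -0.27308938  0.27538166]
```

Run:
```python
from h import *
d=optics.read_camera("side")
for z in (.104,.12,.13,.14): print(z,proj(d,[[.456,-.2575,z],[.513,-.2575,z],[.456,-.2425,z]]).round(1).tolist())
```

```text
0.104 [[256.7, 289.1], [287.1, 286.2], [256.1, 283.5]]
0.12 [[256.3, 282.9], [287.1, 280.0], [255.7, 277.3]]
0.13 [[256.1, 279.0], [287.1, 276.0], [255.5, 273.3]]
0.14 [[255.8, 274.9], [287.1, 272.0], [255.2, 269.3]]
```

The readings place the gripper body correctly in x and y. In the picture, though, the finger ends look about 25 mm higher than the stated TCP. A small push will show whether the fingers engage the knob.

Emit:
jog_arm(
  targets=[
    [0,-0.2,0.4,0,0,0,0.6],
    [0,-0.5,0.8,0,0,0,0.6],
    [0,-0.8,1.2,0,0,0,0.6],
    [0,-0.9,1.4,0,0,0,0.6],
  ],
)

```text
t: 13.08
tool_pos: [0.4982, -0.2589, 0.1041]
orientation: [-0.001, 1.57, 0.001]
force: [0.1, -0.3, -0.7]
opening: 0.0371
```

Run:
```python
from h import *
d=optics.read_camera("side");
crop(d["frame"],200,180,140,130,5,"s13.png")
```

```text
(no output)
```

View pics/s13.png

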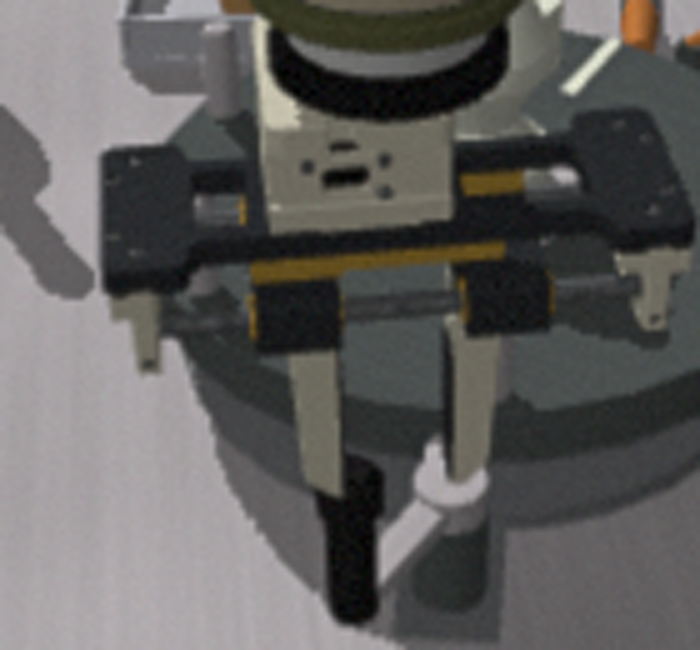

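There's no contact force and the rear finger now overlaps the knob head in the picture at crop (330,490). So the fingertips really do ride about 30 mm above the reported TCP and are passing over the knob. I'll back off, then go down about 3.5 cm while watching the force.

Emit:
jog_arm(
  targets=[
    [0,0.4,-0.7,0,0,0,0.5],
    [0,0.9,-1.4,0,0,0,0.5],
    [0,0.9,-1.4,0,0,0,0.5],
    [1,0.9,-1.4,0,0,0,0.5],
  ],
)

```text
t: 13.62
tool_pos: [0.485, -0.2503, 0.0948]
orientation: [-0.002, 1.568, -0.0]
force: [-0.8, 0.2, 0.1]
opening: 0.0467
```

Emit:
jog_arm(
  targets=[
    [0.7,0,0,0,0,0,0.5],
    [1.4,0,0,0,0,0,0.5],
    [1.5,0,0,0,0,0,0.5],
  ],
)

```text
t: 14.0
tool_pos: [0.4845, -0.25, 0.0788]
orientation: [-0.001, 1.569, 0.0]
force: [0.3, 0.3, 0.3]
opening: 0.046
```

Run:
```python
from h import *
d=optics.read_camera("side");
crop(d["frame"],200,180,140,130,5,"s14.png")
```

```text
(no output)
```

View pics/s14.png

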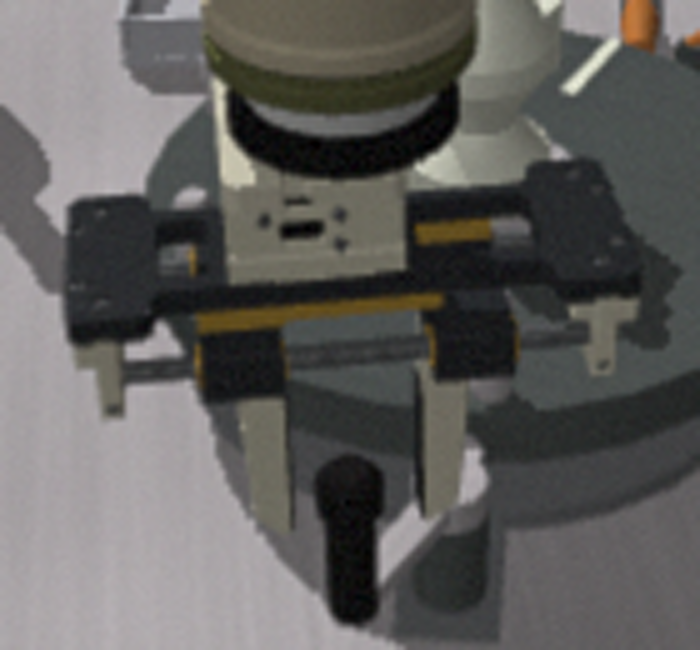

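Now the fingers straddle the knob, with their ends at crop (275,530) and (432,515), below the head. I'll go a little lower and start the swing along the arc.

Emit:
jog_arm(
  targets=[
    [0.6,0,0,0,0,0,0.6],
    [0.6,0,0,0,0,0,0.6],
    [0.6,-0.5,1,0,0,0,0.6],
    [0.6,-0.9,1.7,0,0,0,0.6],
    [0.6,-1.2,2.4,0,0,0,0.6],
  ],
)

```text
t: 14.68
tool_pos: [0.5056, -0.2651, 0.0726]
orientation: [-0.003, 1.575, -0.003]
force: [-14.4, -9.8, 2.1]
opening: 0.0373
```

Run:
```python
from h import *
d=optics.read_camera("side");
crop(d["frame"],200,180,140,130,5,"s15.png"); print(st()[0]["force"])
```

```text
[-12.31061056  -8.05476581   1.09105305]
```

View pics/s15.png

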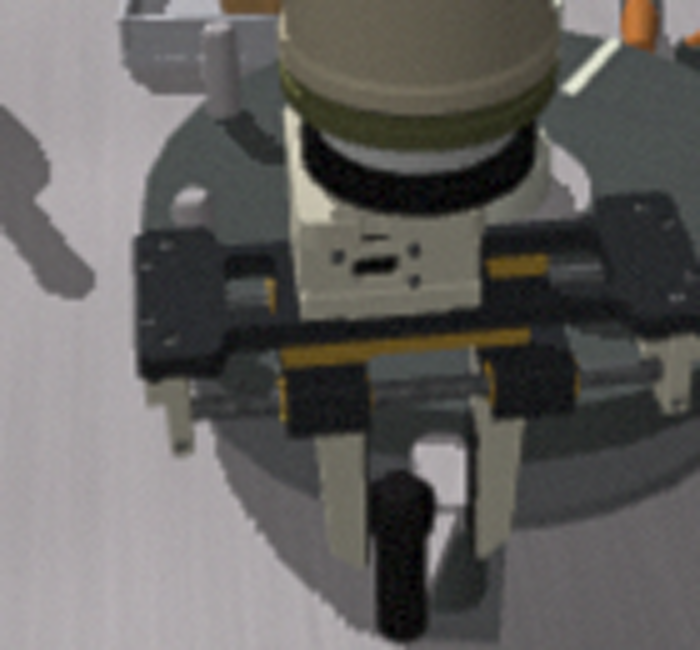

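The lever moves with the fingers: the knob is now at crop (405,490) and the force is about 15 N. Continuing to the end.

Emit:
jog_arm(
  targets=[
    [0,0,1.2,0,0,0,0.6],
    [0,0,2.2,0,0,0,0.6],
    [0,0,3.2,0,0,0,0.6],
    [0,0.1,4.2,0,0,0,0.6],
    [0,0.2,5,0,0,0,0.6],
  ],
)

```text
t: 15.35
tool_pos: [0.5558, -0.2646, 0.0723]
orientation: [-0.004, 1.577, -0.005]
force: [-6.7, -4.0, 0.6]
opening: 0.0374
```

Run:
```python
from h import *
d=optics.read_camera("side");
crop(d["frame"],200,180,140,130,5,"s16.png"); print(st()[0]["force"],st()[0]["tool_pos"])
```

```text
[-5.62637175 -3.00350862  0.47371601] [ 0.55658043 -0.2643607   0.07229735]
```

View pics/s16.png

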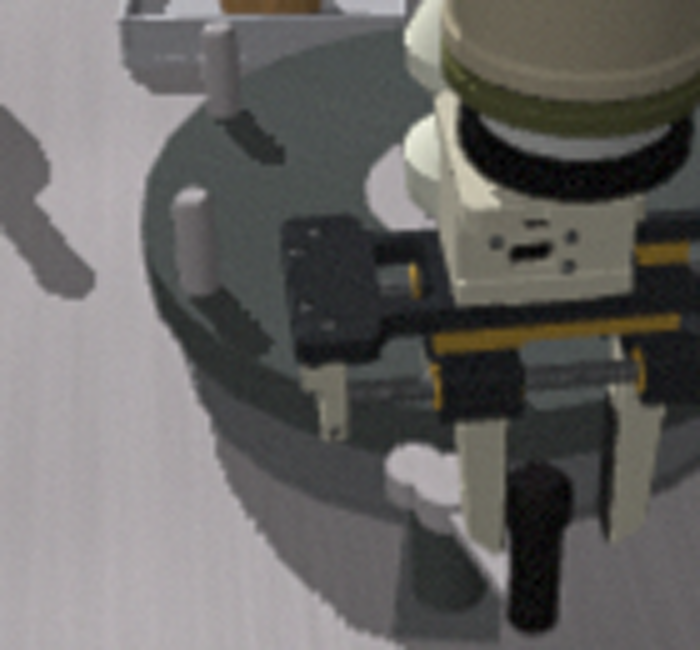

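The knob is near the end, at roughly 58° of swing. A small extra push to the stop will make sure of it.

Emit:
jog_arm(
  targets=[
    [0,0.2,0.4,0,0,0,0.6],
    [0,0.2,0.6,0,0,0,0.6],
    [0,0,0,0,0,0,0.5],
    [0,0,-0.2,0,0,0,0.4],
    [0,0,-0.1,0,0,0,0.4],
  ],
)

```text
t: 16.02
tool_pos: [0.5561, -0.2643, 0.0725]
orientation: [-0.004, 1.575, -0.005]
force: [0.5, -0.0, 0.2]
opening: 0.0553
```

Emit:
jog_arm(
  targets=[
    [-2,0,0,0,0,0,0.4],
    [-6,0,0,0,0,0,0.4],
    [-11,0,0,0,0,0,0.4],
    [-16,0,0,0,0,0,0.4],
    [-20,0,-3,0,0,0,0.4],
  ],
)

```text
t: 16.65
tool_pos: [0.5282, -0.263, 0.2767]
orientation: [-0.006, 1.572, -0.005]
force: [0.9, -1.1, -0.1]
opening: 0.0561
```

Run:
```python
from h import *
d=optics.read_camera("side");c=optics.read_camera("top")
crop(d["frame"],150,130,230,190,3,"s17.png"); crop(c["frame"],215,80,200,180,4,"t17.png")
```

```text
(no output)
```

View pics/s17.png

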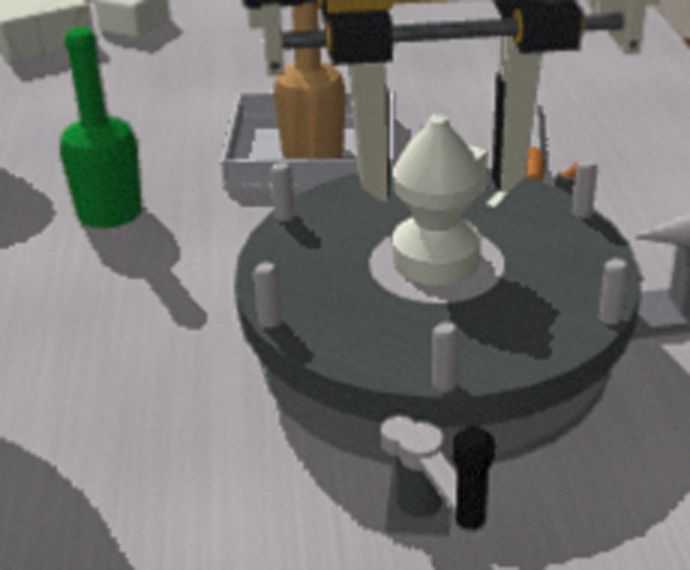

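View pics/t17.png

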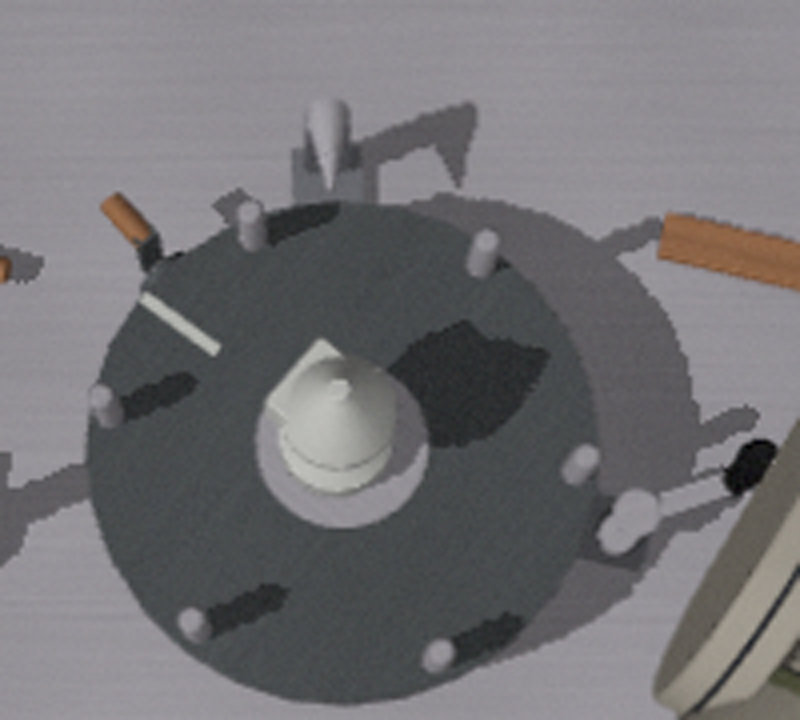

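The brake is over: knob at top crop (750,465), swung away from the robot. The disc, finial and mallet are unchanged. I'll refit the disc with all six pegs and check the finger-end height.

```bash
cat > fit.py <<'E'
from h import *
from scipy.optimize import least_squares
def pegs(p): a=p[2]+np.radians([30,90,150,210,270,330]); return np.c_[p[0]+.15*np.cos(a),p[1]+.15*np.sin(a),np.full(6,.135)]
def fit(c,tp,s,sp,th):
    def res(p):
        P=pegs(p);r=[]
        for C,o in((c,tp),(s,sp)):
            q=proj(C,P)
            for u in o: d=q-u; r+=list(d[np.argmin((d**2).sum(1))])
        return r
    f=least_squares(res,[.571,-.009,th]);return f.x,f.fun
E
python3 - <<'E'
from fit import *
c=optics.read_camera("top");s=optics.read_camera("side")
tp=(np.array([(250,207),(487,236),(584,455),(440,648),(197,616),(100,392)])+.5)/4-.5+[215,80]
sp=(np.array([(265,269),(445,329),(615,264),(585,169),(283,168)])+.5)/3-.5+[150,130]
x,r=fit(c,tp,s,sp,.925);print(x,np.round(r,1)); print(pegs(x).round(4))
p=st()[0]["tool_pos"]
print([ (z,proj(s,[[p[0]-.037,p[1],p[2]+z]]).round(1).tolist()) for z in (0,.02,.03,.04)])
E
```

```text
[ 0.56999201 -0.0086766   0.92298577] [ 0.3  1.   0.6  1.   1.2  0.2  0.4  0.8 -1.3  0.7  0.3  0.6  0.7 -0.8
  0.7 -0.5  1.2 -0.2  1.2 -2.1 -0.2 -0.8]
[[ 0.5886  0.1402  0.135 ]
 [ 0.4504  0.0818  0.135 ]
 [ 0.4318 -0.067   0.135 ]
 [ 0.5514 -0.1575  0.135 ]
 [ 0.6896 -0.0992  0.135 ]
 [ 0.7082  0.0497  0.135 ]]
[(0, [[274.0, 213.1]]), (0.02, [[273.7, 202.5]]), (0.03, [[273.6, 197.1]]), (0.04, [[273.5, 191.5]])]
```

The fit holds: axis (0.570,-0.009), line at 0.923 rad, and finger ends about 30 mm above the reported TCP. I'll straddle the peg nearest the robot, at (0.432,-0.067), and carry it about 50° clockwise.

Run:
```python
from h import *
plan([.4318,-.067,.22],-67)
```

```text
delta cm [ 5.41 19.69 -9.61] deg [66.96  0.24  0.41]
```

Emit:
jog_arm(
  targets=[
    [0,4,-2,10,0,0,0.5],
    [0,8,-4,20,0,0,0.6],
    [0,12,-6,30,0,0,0.6],
    [0,16,-8,40,0,0,0.6],
    [0,19.7,-9.6,50,0,0,0.6],
  ],
)

```text
t: 17.48
tool_pos: [0.4308, -0.0648, 0.273]
orientation: [0.68, 1.459, -0.692]
force: [0.7, 0.5, 0.3]
opening: 0.0371
```

Run:
```python
from h import *
plan([.4318,-.067,.18],-67)
```

```text
delta cm [ 9.3  -0.01  0.19] deg [16.65  0.27  0.32]
```

Emit:
jog_arm(
  targets=[
    [3,0,0.1,9,0,0,0.6],
    [6,0,0.2,16.6,0,0,0.6],
    [9.3,0,0.2,16.6,0.3,0.3,0.6],
    [9.3,0,0.2,16.6,0.3,0.3,0.6],
  ],
)

```text
t: 17.98
tool_pos: [0.4294, -0.0661, 0.1765]
orientation: [0.907, 1.381, -0.91]
force: [-0.9, 0.5, -0.3]
opening: 0.0374
```

Run:
```python
from h import *
plan([.4318,-.067,.072],-67)
d=optics.read_camera("side");c=optics.read_camera("top")
crop(d["frame"],150,130,230,190,3,"s18.png"); crop(c["frame"],215,120,200,180,4,"t18.png")
```

```text
delta cm [10.44  0.25  0.23] deg [ 0.08 -0.29  0.35]
```

View pics/s18.png

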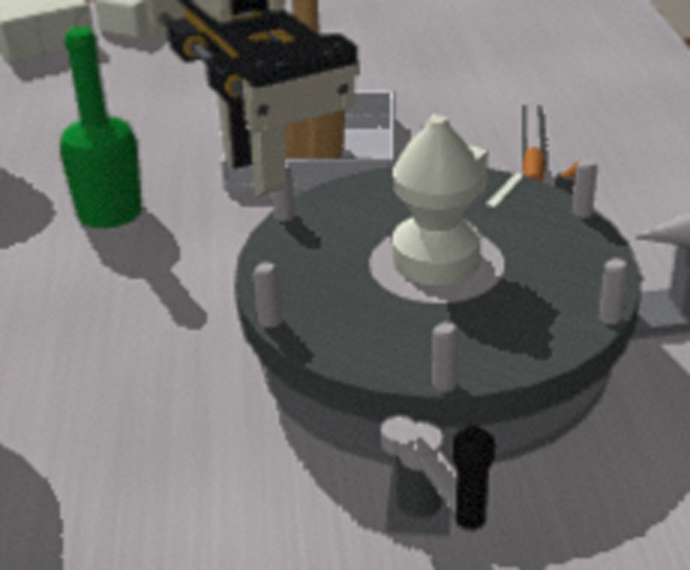

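View pics/t18.png

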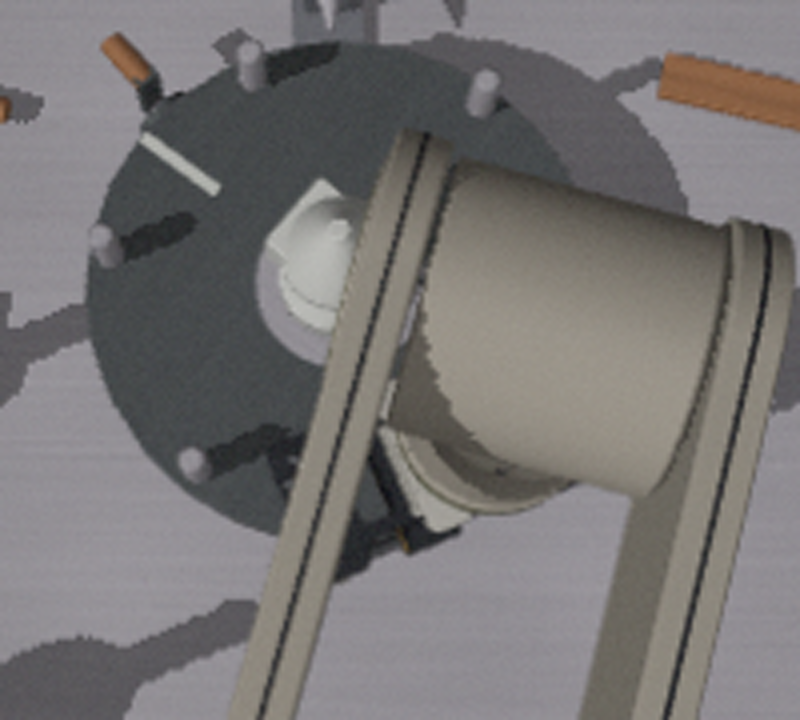

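The fingers sit above the peg in line with it in the side crop at (265,190), with the peg top at (265,268). Descending.

Emit:
jog_arm(
  targets=[
    [3,0.1,0.1,0,0,0,0.6],
    [6,0.2,0.2,0,0,0,0.6],
    [8,0.25,0.2,0,0,0,0.6],
    [9.5,0.25,0.2,0,0,0,0.6],
    [10.3,0.25,0.2,0,0,0,0.6],
  ],
)

```text
t: 18.7
tool_pos: [0.4352, -0.0677, 0.0775]
orientation: [0.908, 1.374, -0.908]
force: [-0.1, -0.3, 0.8]
opening: 0.0372
```

Run:
```python
from h import *
plan([.4318,-.067,.072],-67)
d=optics.read_camera("side")
crop(d["frame"],180,150,160,120,5,"s19.png"); print(st()[0]["force"])
```

```text
delta cm [ 0.55 -0.28 -0.2 ] deg [ 0.08 -0.04  0.04]
[-1.23091287  0.39930547 -1.93126351]
```

View pics/s19.png

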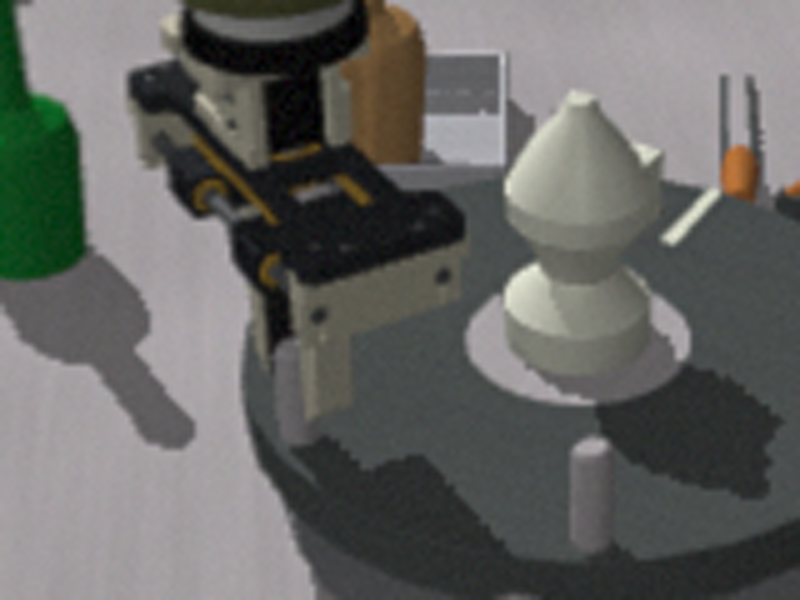

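The peg stands between the fingers at crop (290,390). Next are the orbit waypoints, with the jaws kept tangent.

```bash
cat >> h.py <<'E'
def orbit(phis,r=.149,z=.075,a=(.570,-.0087)):
    for f in phis:
        b=np.radians(f); print(f,end=" "); plan([a[0]+r*np.cos(b),a[1]+r*np.sin(b),z],f-270)
E
python3 - <<'E'
from h import *
orbit([203,200,197,194,191])
E
```

```text
203 delta cm [ 0.16 -0.14 -0.13] deg [ 0.08 -0.07  0.09]
200 delta cm [ 0.16 -0.12 -0.91] deg [ 3.08 -0.07  0.09]
197 delta cm [ 0.16 -0.05 -1.69] deg [ 6.08 -0.07  0.09]
194 delta cm [ 0.16  0.05 -2.46] deg [ 9.08 -0.07  0.09]
191 delta cm [ 0.17  0.19 -3.23] deg [12.08 -0.06  0.09]
```

Emit:
jog_arm(
  targets=[
    [0.1,-0.1,-0.1,0,0,0,0.7],
    [0.1,-0.1,-0.9,3,0,0,0.7],
    [0.1,0,-1.7,6,0,0,0.7],
    [0.1,0,-2.4,9,0,0,0.7],
    [0.1,0.2,-3.2,12,0,0,0.7],
  ],
)

```text
t: 19.38
tool_pos: [0.4245, -0.0387, 0.0767]
orientation: [1.065, 1.292, -1.069]
force: [-0.9, -7.0, -0.5]
opening: 0.0278
```

Run:
```python
from h import *
print(st()[0]["force"]);orbit([188,185,182,179,176])
d=optics.read_camera("side")
crop(d["frame"],180,150,160,120,5,"s20.png")
```

```text
[-0.93992284 -7.00623539 -0.49884065]
188 delta cm [ 0.17 -0.02 -0.95] deg [2.95 0.12 0.04]
185 delta cm [ 0.16  0.04 -1.73] deg [5.95 0.12 0.04]
182 delta cm [ 0.16  0.14 -2.5 ] deg [8.95 0.13 0.03]
179 delta cm [ 0.16  0.28 -3.27] deg [11.95  0.13  0.03]
176 delta cm [ 0.16  0.46 -4.03] deg [14.95  0.13  0.03]
```

View pics/s20.png

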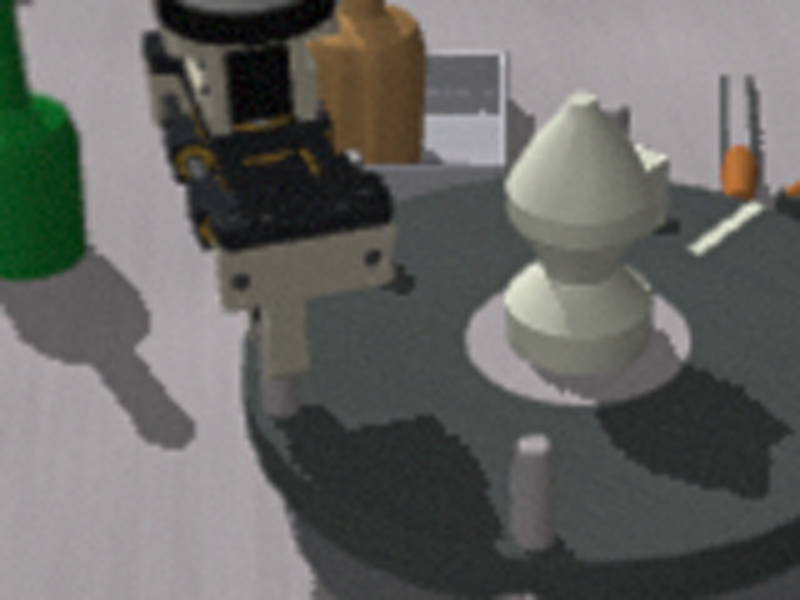

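The disc turns with the peg at about 7 N, the line moves towards the pointer, and the finial turns on the spot. Continuing.

Emit:
jog_arm(
  targets=[
    [0.1,0,-0.9,3,0,0,0.7],
    [0.1,0,-1.7,6,0,0,0.7],
    [0.1,0.1,-2.5,9,0,0,0.7],
    [0.1,0.3,-3.3,12,0,0,0.7],
    [0.1,0.5,-4,15,0,0,0.7],
  ],
)

```text
t: 20.05
tool_pos: [0.4219, 0.0017, 0.0766]
orientation: [1.261, 1.171, -1.265]
force: [-3.5, -6.2, 3.8]
opening: 0.028
```

Run:
```python
from h import *
print(st()[0]["force"]);orbit([173,170,167,164,161])
```

```text
[-3.54990837 -6.23623116  3.8327849 ]
173 delta cm [ 0.16 -0.03 -0.78] deg [ 2.74  0.17 -0.  ]
170 delta cm [ 0.15  0.02 -1.55] deg [ 5.74  0.17 -0.01]
167 delta cm [ 0.15  0.12 -2.33] deg [ 8.74  0.17 -0.01]
164 delta cm [ 0.15  0.26 -3.09] deg [11.74  0.17 -0.02]
161 delta cm [ 0.15  0.44 -3.85] deg [14.74  0.17 -0.02]
```

Emit:
jog_arm(
  targets=[
    [0,0,-0.8,3,0,0,0.7],
    [0,0,-1.5,6,0,0,0.7],
    [0,0.1,-2.3,9,0,0,0.7],
    [0,0.3,-3.1,12,0,0,0.7],
    [0,0.4,-3.8,14.7,0,0,0.7],
  ],
)

```text
t: 20.68
tool_pos: [0.4289, 0.0384, 0.077]
orientation: [1.446, 1.029, -1.451]
force: [0.2, -7.1, -2.2]
opening: 0.0279
```

Run:
```python
from h import *
print(st()[0]["force"]);orbit([158,156,154])
c=optics.read_camera("top"); crop(c["frame"],225,85,150,110,5,"t21.png")
d=optics.read_camera("side"); crop(d["frame"],180,130,220,160,3.6,"s21.png")
```

```text
[ 0.15300627 -7.11816973 -2.18109902]
158 delta cm [ 0.2  -0.01 -0.92] deg [ 2.97  0.26 -0.1 ]
156 delta cm [ 0.2   0.03 -1.44] deg [ 4.97  0.26 -0.11]
154 delta cm [ 0.19  0.08 -1.96] deg [ 6.97  0.26 -0.11]
```

View pics/t21.png

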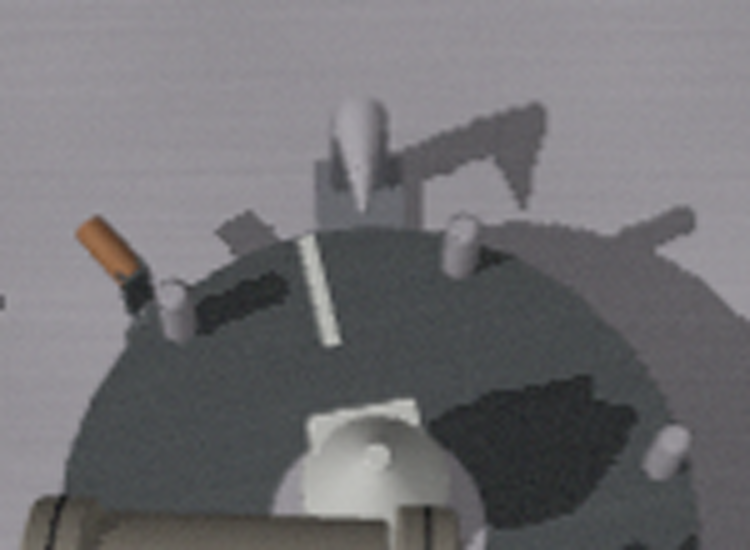

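View pics/s21.png

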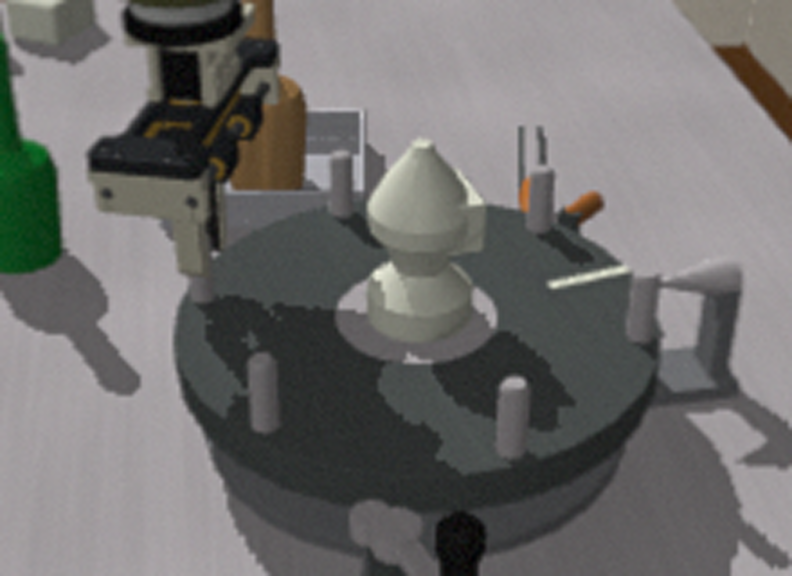

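```bash
cat > ang.py <<'E'
from h import *
from plant import optics
def ang(c,outer,inner,tip=None,ax=(.570,-.0087)):
    l=back(c,[outer,inner],.085)[:,:2]-ax; print("line r",np.linalg.norm(l,axis=1).round(4),"ang",np.arctan2(l[:,1],l[:,0]).round(4))
    if tip is not None:
        p=back(c,[tip],.09)[0,:2]-ax; print("ptr r",np.linalg.norm(p).round(4),"ang",np.arctan2(p[1],p[0]).round(4))
        u=p/np.linalg.norm(p); m=l[0]/np.linalg.norm(l[0])*.16; print("sideways mm",(1000*(u[0]*m[1]-u[1]*m[0])).round(1))
E
python3 - <<'E'
from ang import *
c=optics.read_camera("top"); f=lambda u,v:(np.array((u,v))+.5)/5-.5+[225,85]
ang(c,f(307,237),f(332,344),f(361,210)); print(st()[0]["force"])
# pointer tip apart
p=back(c,[f(361,108)],.104); print(p)
E
```

```text
line r [0.1635 0.1027] ang [0.2338 0.2388]
ptr r 0.1725 ang 0.055
sideways mm 28.5
[-0.74936841 -0.783574    0.15062804]
[[0.7937978  0.00109624 0.104     ]]
```

The line is 0.18 rad (10°) short, and the tool leads the peg by 2°. I'll go to tool φ≈153° gently, then measure again.

Emit:
jog_arm(
  targets=[
    [0,0,-0.9,3,0,0,0.7],
    [0,0,-1.4,5,0,0,0.7],
    [0,0.1,-1.9,7,0,0,0.7],
    [0,0.1,-2.2,8,0,0,0.7],
    [0,0.1,-2.2,8,0,0,0.7],
  ],
)

```text
t: 21.45
tool_pos: [0.4374, 0.0597, 0.0773]
orientation: [1.543, 0.947, -1.545]
force: [-0.3, -3.2, -1.3]
opening: 0.0283
```

Run:
```python
from h import *
print(st()[0]["force"]);orbit([153,152,151,150])
c=optics.read_camera("top"); crop(c["frame"],250,85,100,80,8,"t22.png")
```

```text
[-0.27439526 -3.22531425 -1.2650886 ]
153 delta cm [0.23 0.02 0.07] deg [ 0.2   0.13 -0.14]
152 delta cm [ 0.23  0.02 -0.19] deg [ 1.2   0.12 -0.14]
151 delta cm [ 0.23  0.03 -0.45] deg [ 2.2   0.12 -0.14]
150 delta cm [ 0.23  0.04 -0.71] deg [ 3.2   0.12 -0.14]
```

View pics/t22.png

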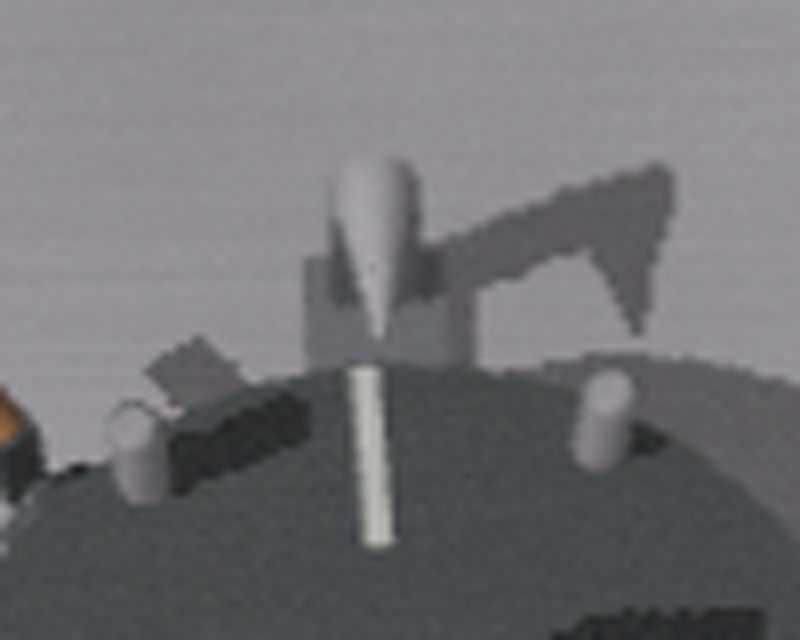

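Run:
```python
from ang import *
c=optics.read_camera("top"); f=lambda u,v:(np.array((u,v))+.5)/8-.5+[250,85]
ang(c,f(366,368),f(379,547),f(378,335))
```

```text
line r [0.1637 0.1015] ang [0.0815 0.087 ]
ptr r 0.173 ang 0.0546
sideways mm 4.3
```

There are 4.3 mm left sideways. One small push of about 4 mm, allowing for the compliance.

Emit:
jog_arm(
  targets=[
    [0,0,-0.3,1,0,0,0.7],
    [0,0,-0.5,1.5,0,0,0.7],
    [0,0,-0.5,1.5,0,0,0.7],
    [0,0,-0.5,1.5,0,0,0.7],
  ],
)

```text
t: 22.05
tool_pos: [0.4396, 0.064, 0.0773]
orientation: [1.562, 0.93, -1.562]
force: [-1.3, -3.8, -1.2]
opening: 0.0277
```

Run:
```python
from h import *
print(st()[0]["force"])
c=optics.read_camera("top"); crop(c["frame"],250,85,100,80,8,"t23.png")
```

```text
[-1.3241035  -3.82169022 -1.22949287]
```

View pics/t23.png

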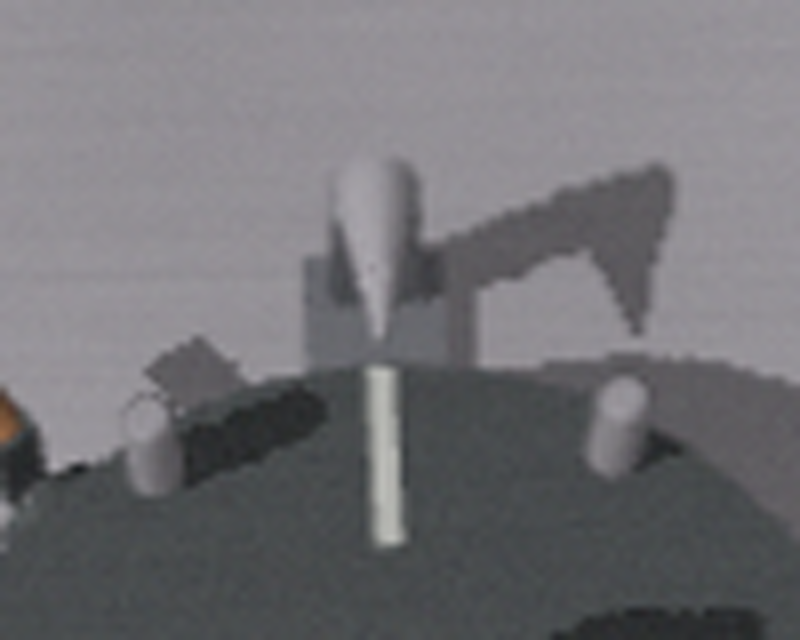

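Run:
```python
from ang import *
c=optics.read_camera("top"); f=lambda u,v:(np.array((u,v))+.5)/8-.5+[250,85]
ang(c,f(381,368),f(389,547),f(378,335))
d=optics.read_camera("side"); crop(d["frame"],300,180,100,70,8,"s23.png")
```

```text
line r [0.1634 0.1013] ang [0.0513 0.055 ]
ptr r 0.173 ang 0.0546
sideways mm -0.5
```

View pics/s23.png

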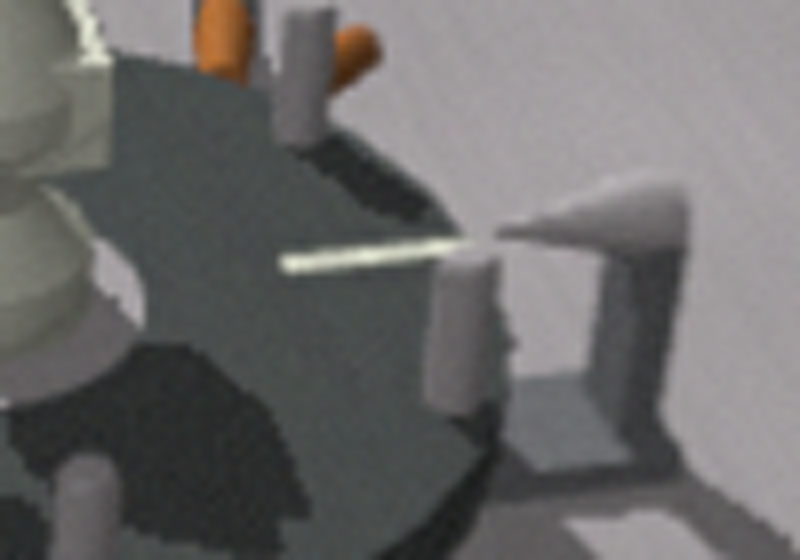

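The line is aligned (-0.5 mm sideways) and the side view agrees. Back off the peg by half the slack, pause, and lift straight up.

Emit:
jog_arm(
  targets=[
    [0,0,0.4,0,0,0,0.7],
    [0,0,0.4,0,0,0,0.6],
    [0,0,0.4,0,0,0,0.6],
    [-1.5,0,0.4,0,0,0,0.6],
    [-5,0,0.4,0,0,0,0.6],
  ],
)

```text
t: 22.82
tool_pos: [0.4364, 0.0607, 0.1271]
orientation: [1.56, 0.932, -1.565]
force: [0.8, 0.4, 0.6]
opening: 0.0374
```

Emit:
jog_arm(
  targets=[
    [-4,0,0,0,0,0,0.6],
    [-9,0,0,0,0,0,0.6],
    [-14,0,0,0,0,0,0.5],
    [-16,0,0,0,0,0,0.5],
  ],
)

```text
t: 23.32
tool_pos: [0.438, 0.0614, 0.2922]
orientation: [1.564, 0.929, -1.559]
force: [0.3, 0.5, -1.1]
opening: 0.046
```

Run:
```python
from h import *
plan([.55,-.264,.28],0)
c=optics.read_camera("top"); crop(c["frame"],250,85,100,80,8,"t24.png")
d=optics.read_camera("side"); crop(d["frame"],180,130,220,190,3.1,"s24.png")
```

```text
delta cm [ 1.36 25.28 23.34] deg [-118.29    0.31   -0.17]
```

View pics/t24.png

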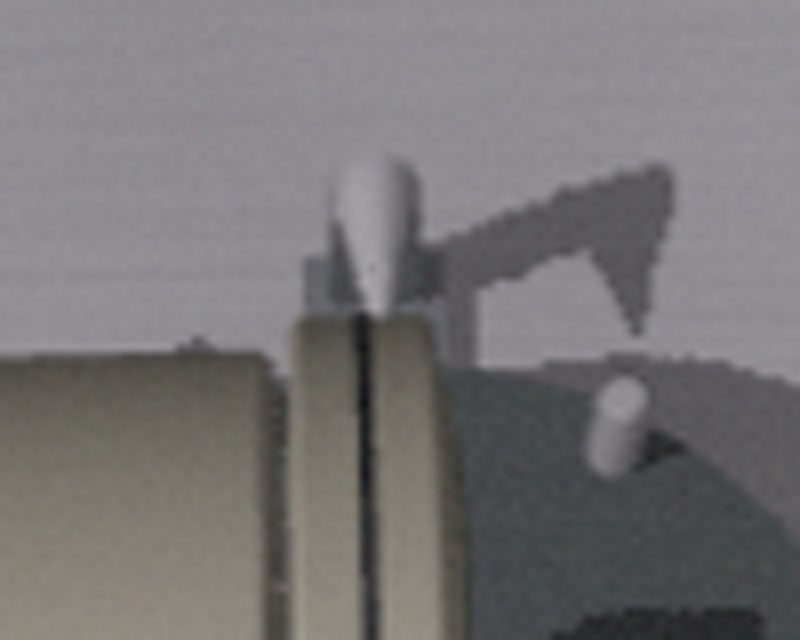

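View pics/s24.png

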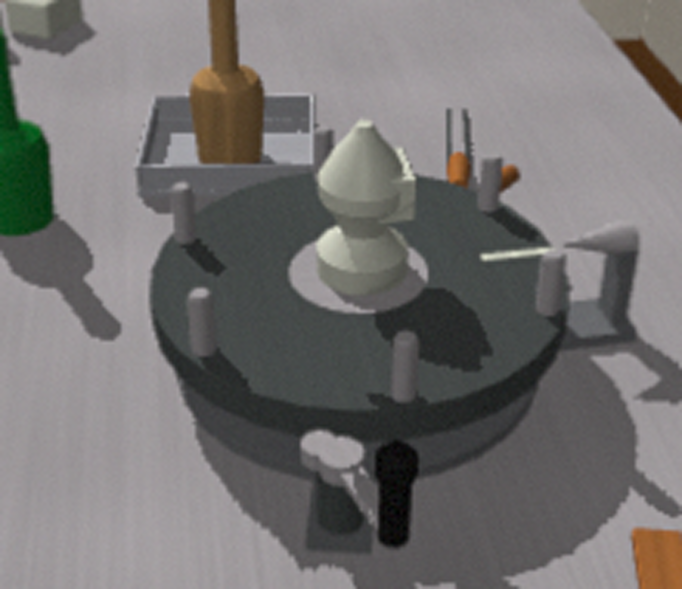

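The disc held: the peg is at the same pixel, and the line points at the pointer in the side view. Measuring the knob.

Run:
```python
from h import *
c=optics.read_camera("top");d=optics.read_camera("side")
S=(np.array((397,455))+.5)/3.1-.5+[180,130]; T=(np.array((750,460))+.5)/4-.5+[215,80]
print(tri([c,d],[T,S]),back(c,[T],.135),back(d,[S],.135))
plan([.554,-.261,.28],0)
```

```text
[ 0.55164352 -0.25861748  0.12514713] [[ 0.54959352 -0.25596682  0.135     ]] [[ 0.54913929 -0.26882662  0.135     ]]
delta cm [ 0.81 25.6  22.82] deg [-118.29    0.12    0.18]
```

Emit:
jog_arm(
  targets=[
    [0,3,2.5,-10,0,0,0.5],
    [0,6,5,-20,0,0,0.5],
    [0,9,8,-30,0,0,0.5],
    [0,12,10.5,-40,0,0,0.5],
    [0,15,13,-50,0,0,0.5],
  ],
)

```text
t: 24.15
tool_pos: [0.5066, -0.1252, 0.2857]
orientation: [0.919, 1.369, -0.925]
force: [0.5, -0.2, -0.0]
opening: 0.0465
```

Run:
```python
from h import *
plan([.552,-.261,.28],0)
```

```text
delta cm [ 0.58 -0.88 14.29] deg [-67.97  -0.15   0.23]
```

Emit:
jog_arm(
  targets=[
    [0,0,3,-10,0,0,0.5],
    [0,-0.2,6,-20,0,0,0.5],
    [0,-0.4,9,-30,0,0,0.5],
    [0,-0.6,12,-40,0,0,0.5],
    [0,-0.9,14.3,-50,0,0,0.5],
  ],
)

```text
t: 24.78
tool_pos: [0.5512, -0.2617, 0.2832]
orientation: [0.241, 1.565, -0.243]
force: [0.2, -0.2, 0.9]
opening: 0.0464
```

Run:
```python
from h import *
plan([.552,-.261,.16],0)
```

```text
delta cm [12.32  0.12  0.14] deg [-17.66  -0.42   0.05]
```

Emit:
jog_arm(
  targets=[
    [2,0,0,-9,0,0,0.5],
    [5,0.1,0,-17.6,0,0,0.5],
    [9,0.1,0.1,-17.6,-0.4,0,0.5],
    [12.3,0.1,0.1,-17.6,-0.4,0,0.5],
    [12.3,0.1,0.1,-17.6,-0.4,0,0.5],
  ],
)

```text
t: 25.4
tool_pos: [0.5483, -0.2592, 0.1549]
orientation: [0.004, 1.579, 0.002]
force: [-0.8, -0.4, -0.3]
opening: 0.0469
```

Run:
```python
from h import *
plan([.552,-.261,.073],0)
d=optics.read_camera("side"); crop(d["frame"],200,180,140,130,5,"s25.png")
```

```text
delta cm [ 8.19 -0.21  0.44] deg [-0.06 -0.49 -0.22]
```

View pics/s25.png

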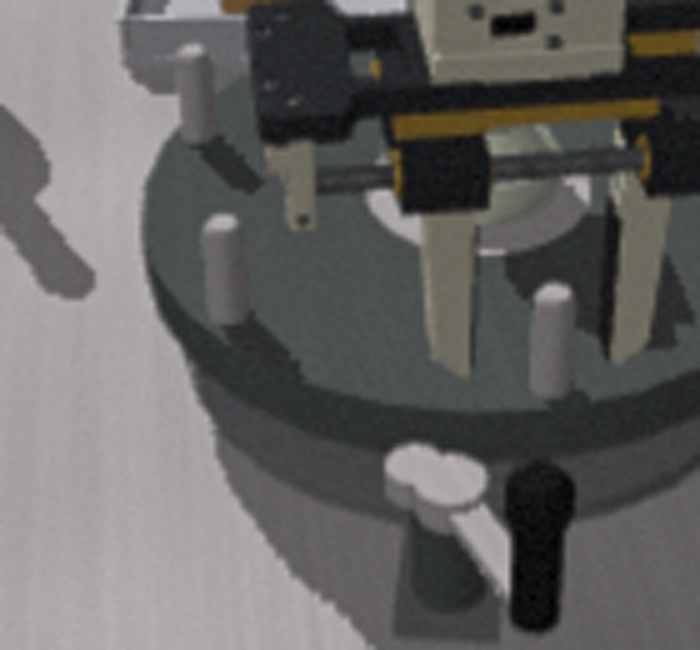

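The knob (crop x 505–575) is centred between the finger edges at 470 and 610. Descending.

Emit:
jog_arm(
  targets=[
    [2,-0.1,0.1,0,0,0,0.5],
    [4,-0.2,0.2,0,0,0,0.5],
    [6,-0.2,0.2,0,0,0,0.5],
    [8.1,-0.2,0.2,0,-0.4,0,0.5],
    [8.1,-0.2,0.2,0,-0.4,0,0.6],
  ],
)

```text
t: 26.08
tool_pos: [0.5495, -0.2609, 0.0738]
orientation: [0.004, 1.573, 0.002]
force: [-1.3, -0.4, -0.5]
opening: 0.0405
```

Run:
```python
from h import *
print(st()[0]["force"]);p=st()[0]["tool_pos"]
d=optics.read_camera("side"); crop(d["frame"],200,180,140,130,5,"s26.png")
pv=np.array([.528,-.1955])
for a in (58,50,40,30,20,10,0):
    b=np.radians(230.6+a); k=pv+.07*np.array([np.cos(b),np.sin(b)]); print(a,((k-p[:2])*100-[.57,0]).round(2))
```

```text
[-1.30941478 -0.38475903 -0.47309117]
58 [-0.49 -0.1 ]
50 [-1.44 -0.34]
40 [-2.65 -0.46]
30 [-3.87 -0.37]
20 [-5.05 -0.06]
10 [-6.16  0.44]
0 [-7.17  1.13]
```

View pics/s26.png

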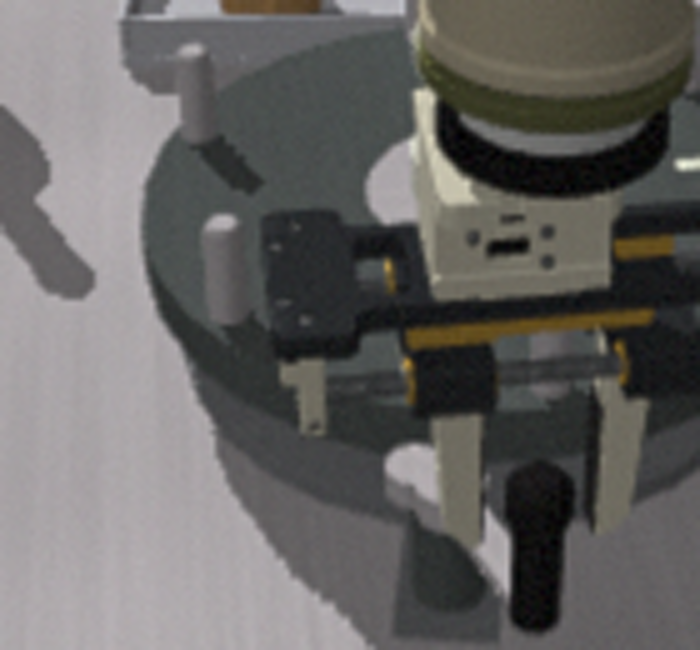

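The fingers straddle the knob. Swinging back along the arc.

Emit:
jog_arm(
  targets=[
    [0,-0.1,-0.6,0,0,0,0.6],
    [0,-0.3,-1.5,0,0,0,0.6],
    [0,-0.4,-2.5,0,0,0,0.6],
    [0,-0.4,-3.5,0,0,0,0.6],
    [0,-0.2,-4.5,0,0,0,0.6],
  ],
)

```text
t: 26.75
tool_pos: [0.5077, -0.2656, 0.078]
orientation: [0.0, 1.565, -0.002]
force: [7.2, -5.9, -0.0]
opening: 0.0372
```

Run:
```python
from h import *
p=st()[0]["tool_pos"]
d=optics.read_camera("side"); crop(d["frame"],200,180,140,130,5,"s27.png")
pv=np.array([.528,-.1955])
for a in (20,10,5,0,-3):
    b=np.radians(230.6+a); k=pv+.07*np.array([np.cos(b),np.sin(b)]); print(a,((k-p[:2])*100-[.57,0]).round(2))
```

```text
20 [-0.87  0.41]
10 [-1.98  0.92]
5 [-2.5   1.24]
0 [-2.99  1.6 ]
-3 [-3.26  1.84]
```

View pics/s27.png

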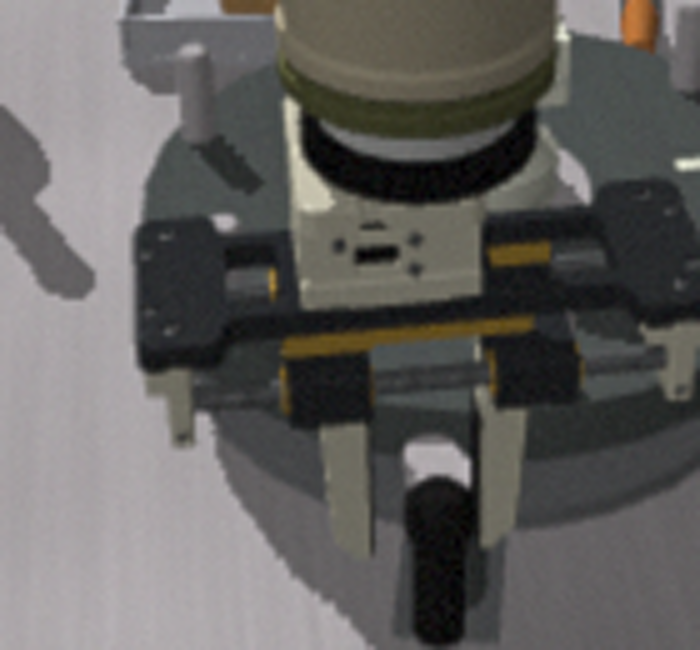

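The lever is swinging back: the knob is at crop (440,500). I'll continue to the locked stop with a slight over-push.

Emit:
jog_arm(
  targets=[
    [0.3,0.4,-0.9,0,0,0,0.6],
    [0.4,0.9,-1.9,0,0,0,0.6],
    [0.4,1.2,-2.5,0,0,0,0.6],
    [0.4,1.6,-3,0,0,0,0.6],
    [0.4,1.7,-3.4,0,0,0,0.6],
  ],
)

```text
t: 27.42
tool_pos: [0.4764, -0.2498, 0.0768]
orientation: [-0.002, 1.557, -0.005]
force: [22.5, -4.7, -7.7]
opening: 0.0377
```

Run:
```python
from h import *
print(st()[0]["tool_pos"],st()[0]["force"])
d=optics.read_camera("side"); crop(d["frame"],200,180,140,130,5,"s28.png")
```

```text
[ 0.47636597 -0.24975909  0.07676384] [22.50188508 -4.69659923 -7.70188453]
```

View pics/s28.png

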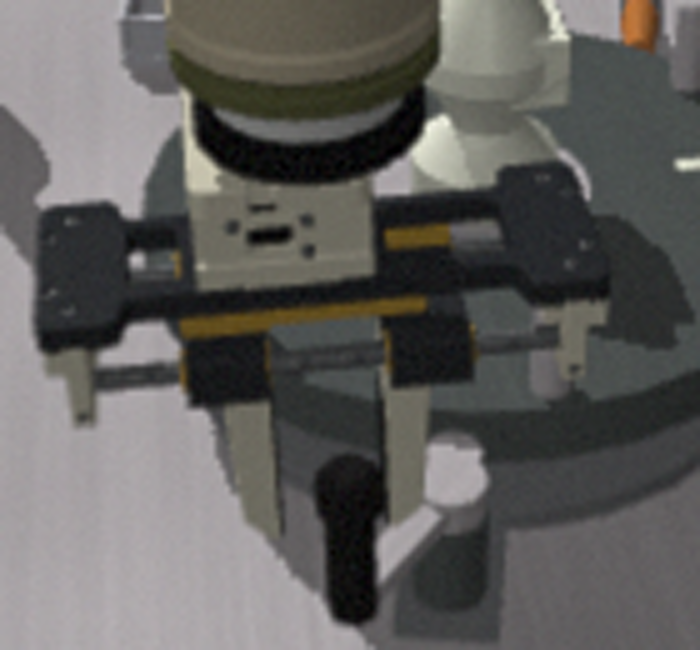

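The knob is back at its starting pixel (350,485) and against its stop (22 N). Relaxing and lifting off.

Emit:
jog_arm(
  targets=[
    [0,0,0.7,0,0,0,0.5],
    [0,0,0.7,0,0,0,0.5],
    [-2,0,0.7,0,0,0,0.5],
    [-7,0,0.7,0,0,0,0.5],
    [-12,0,0.7,0,0,0,0.5],
  ],
)

```text
t: 28.1
tool_pos: [0.4809, -0.2489, 0.1976]
orientation: [-0.002, 1.558, -0.005]
force: [1.0, 0.1, 1.6]
opening: 0.0468
```

Emit:
jog_arm(
  targets=[
    [-4,-1,0,0,0,0,0.5],
    [-8,-6,-6,0,0,0,0.5],
    [-8,-12,-12,0,0,0,0.5],
    [-8,-12,-12,0,0,0,0.5],
  ],
)

```text
t: 28.6
tool_pos: [0.3577, -0.3697, 0.2773]
orientation: [-0.002, 1.558, -0.006]
force: [0.0, -0.0, -1.2]
opening: 0.0467
```

Run:
```python
from h import *
print(st()[0]["force"])
c=optics.read_camera("top"); crop(c["frame"],225,85,190,150,4,"t29.png"); crop(c["frame"],250,85,100,80,8,"t29b.png")
d=optics.read_camera("side"); crop(d["frame"],150,100,250,200,3,"s29.png")
```

```text
[ 0.00610691 -0.00293078 -1.16106689]
```

View pics/t29.png

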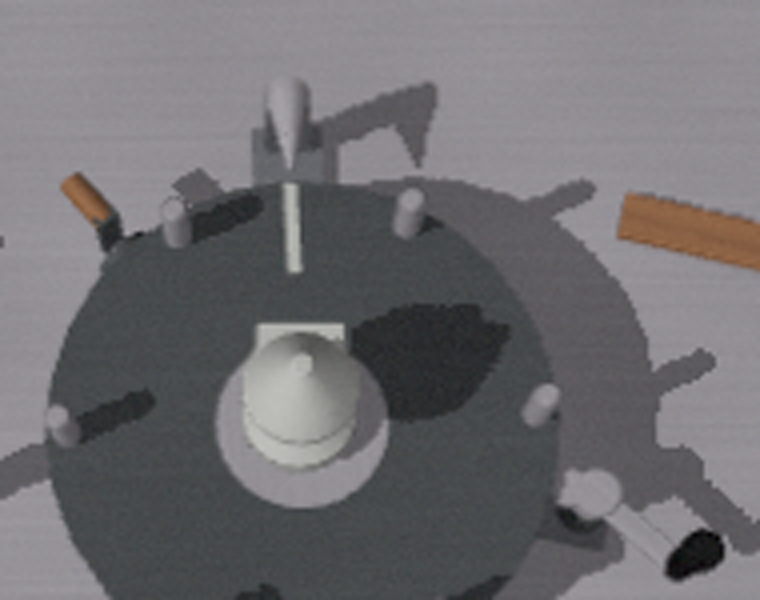

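View pics/t29b.png

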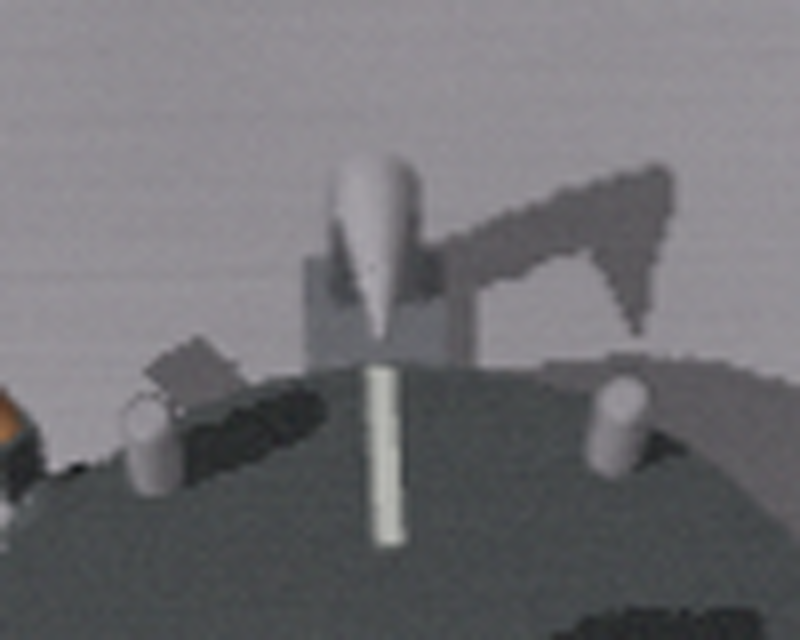

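View pics/s29.png

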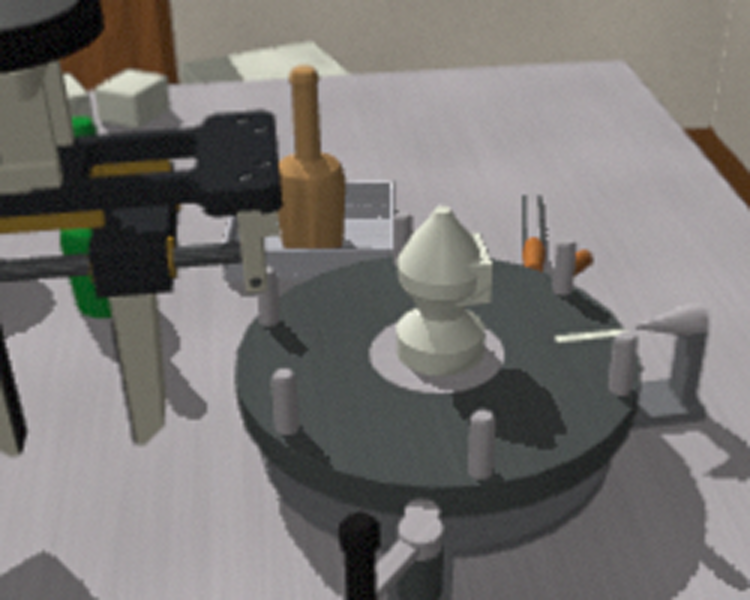

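Everything is as wanted: the line meets the pointer, and the finial is central, upright and turned. The mallet stands in the tray and the knob is at its starting pixel. As a numeric check I'll compare the knob blob with the first picture, then let the arm settle and hand in.

Run:
```python
from ang import *
c=optics.read_camera("top"); f=lambda u,v:(np.array((u,v))+.5)/8-.5+[250,85]
ang(c,f(381,368),f(388,547),f(378,335))
a=cv2.imread("pics/top0.png")
for im in (a,c["frame"]):
    m=(im[205:240,380:415].max(2)<30); y,x=np.nonzero(m); print("knob",x.mean()+380,y.mean()+205,len(x))
f=lambda u,v:(np.array((u,v))+.5)/4-.5+[225,85]
print("finial top",back(c,[f(302,365)],.215))
for n,b in (("rasp",(150,125,220,155)),("straightedge",(375,130,450,162))):
    x0,y0,x1,y1=b; print(n,np.abs(a[y0:y1,x0:x1,::-1].astype(int)-c["frame"][y0:y1,x0:x1]).mean())
s=st()[0];print(s["force"],np.abs(s["dq"]).max())
```

```text
line r [0.1634 0.1013] ang [0.0513 0.0582]
ptr r 0.173 ang 0.0546
sideways mm -0.5
knob 398.59183673469386 223.10204081632654 98
knob 398.505376344086 223.18279569892474 93
finial top [[ 0.57262457 -0.00599367  0.215     ]]
rasp 1.8917460317460317
straightedge 2.6438888888888887
[ 0.67926946 -0.64102888  0.68100694] 0.05567305669972999
```

Emit:
jog_arm(
  targets=[
    [0,0,0,0,0,0,0.5],
    [0,0,0,0,0,0,0.5],
    [0,0,0,0,0,0,0.5],
  ],
)

```text
t: 29.12
tool_pos: [0.3587, -0.3689, 0.2766]
orientation: [0.0, 1.558, -0.006]
force: [0.2, 0.2, 0.5]
opening: 0.0467
```

```bash
python3 -c "
from plant import ticket
print(ticket.close_job())"
```

```text
the job is handed in; nothing more can be done
None
```

I did all four steps in order and handed the job in at about 29 s; no verdict was reported. The beech mallet went upright into the tray, and the brake lever went over to released. I turned the disc about 50° clockwise by one peg until the line met the pointer, then swung the lever back to its locked stop.

**Last checks:**
- **Engraved line:** about 0.5 mm sideways from the pointer in the top picture, and the side view agrees.
- **Brake:** the knob is within 0.1 px of its starting (locked) position.
- **Finial:** upright, with its top within about 4 mm of the turning axis.
- **Mallet:** standing in the tray in the last side picture; I judged its position by eye and did not measure it.
- **Rasp and straightedge:** their image areas look unchanged.
- **Arm:** clear of everything, with wrist force near zero.

**What disagreed:** the finger ends showed about 30 mm above the reported tool point. My first descent at the knob passed over it without contact, so I went about 3 cm lower there and at the peg. The pointer and line measured about 3 mm farther out from the axis than stated, roughly the calibration error.

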